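# Load the lever-arm welding fixture

### The job

Load the parts of a lever arm onto the two pins of the welding fixture, from the bottom up, ready for tacking: first the plain arm, then the wide bush on the thick pin and the narrow bush on the slim pin, and last the drilled arm on top as the upper side of the sandwich; each arm's large eye goes over the thick pin and its small eye over the slim pin. Every part must sit level and fully down on what is below it, and be let go. Leave the magnet and the V-block where they are.

Things in the scene. Friction and masses are not known exactly. Their poses are not given: they have to be found in the camera images.
- plain_arm: flat steel lever arm, 10 mm thick: web 110 x 40 mm (x -51 to +59, y +-20 mm), solid, between a large eye (60 mm across, bore 30) and a small eye (40 mm across, bore 18). Lies flat at the start. Origin: underside, midway between the bores (140 mm apart); +x to the small eye (bore at x=+70 mm), large bore at x=-70; z up. About 0.5 kg, balances 10 mm from the origin towards the large eye.
- drilled_arm: flat steel lever arm, 10 mm thick: web 110 x 40 mm (x -51 to +59, y +-20 mm), with a row of four 15 mm holes, between a large eye (60 mm across, bore 30) and a small eye (40 mm across, bore 18). Lies flat at the start. Origin: underside, midway between the bores (140 mm apart); +x to the small eye (bore at x=+70 mm), large bore at x=-70; z up. About 0.45 kg, balances 10 mm from the origin towards the large eye.
- thick_bush: wide steel bush standing upright on the table: plain tube, 44 mm outside, bore 30 mm, 34 mm high, about 0.2 kg. Origin: centre of its underside, z up along the bore.
- slim_bush: narrow steel bush standing upright on the table: plain tube, 28 mm outside, bore 18 mm, 34 mm high, about 0.1 kg. Origin: centre of its underside, z up along the bore.
- thick_pin: fixed upright locating pin, 26 mm diameter, the last 14 mm tapering to a 12 mm nose. Stands on a round shoulder (48 mm across, 10 mm high) on the fixture's dark base plate (90 x 250 x 12 mm). Origin: on the pin axis at the shoulder's top face, 22 mm above the table, where the plain arm rests; the pin rises 66 mm above it. The two pins stand 140 mm apart along the plate and may have swapped ends. Yaw means nothing.
- slim_pin: the thinner fixed locating pin of the same fixture: 14 mm diameter, the last 14 mm tapering to a 5 mm nose, on a round shoulder 32 mm across and 10 mm high. Origin: on the pin axis at the shoulder's top face, 22 mm above the table; z up. The pin rises 66 mm above it. Yaw means nothing.
- magnet: red arrow-shaped welding magnet lying flat near the bushes, about 66 x 61 mm and 16 mm high, origin at the middle of its underside; not part of the job.
- v_block: dark steel V-block near the bushes, 60 x 38 mm and 36 mm high, V along its own x, origin at the middle of its underside; not part of the job.
Things that resemble listed ones, but are neither listed nor needed, are in the scene too. Leave any green, red or turquoise look-alike of the thick_bush alone.

How it is judged:
On the way, in this order (a step that is already met when the one before it is completed fails the run):
1. the plain arm is seated on the shoulders of both pins, right way round (x of thick_pin in the frame of plain_arm between -0.075 and -0.065 m and y of thick_pin in the frame of plain_arm between -0.005 and 0.005 m and x of slim_pin in the frame of plain_arm between 0.065 and 0.075 m and y of slim_pin in the frame of plain_arm between -0.005 and 0.005 m and z of plain_arm in the frame of thick_pin between -0.003 and 0.003 m and angle between plain_arm's own z axis and vertical below 0.04 rad), for 0.2 s.
2. both bushes are seated on the plain arm, each on its own pin (all of step 1 and horizontal distance between thick_bush and thick_pin below 0.005 m and z of thick_bush in the frame of thick_pin between 0.007 and 0.013 m and angle between each of thick_bush, slim_bush's own z axis and vertical below 0.06 rad and horizontal distance between slim_bush and slim_pin below 0.005 m and z of slim_bush in the frame of slim_pin between 0.007 and 0.013 m), for 0.2 s.
3. the drilled arm is seated on both bushes, right way round (all of step 2 and x of thick_pin in the frame of drilled_arm between -0.075 and -0.065 m and y of thick_pin in the frame of drilled_arm between -0.005 and 0.005 m and x of slim_pin in the frame of drilled_arm between 0.065 and 0.075 m and y of slim_pin in the frame of drilled_arm between -0.005 and 0.005 m and z of drilled_arm in the frame of thick_pin between 0.041 and 0.047 m and angle between drilled_arm's own z axis and vertical below 0.04 rad), for 0.2 s.
At the end, for the whole second after the job is handed in: At rest and let go on the pins: plain arm on the shoulders, bushes on it (wide on thick pin, narrow on slim), drilled arm on the bushes; each within 3 mm of its seated height, bores within 5 mm of the pins, large eyes on the thick pin, arms level to 0.04 rad, bushes upright to 0.06 (all of step 3 and linear speed of each of plain_arm, thick_bush, slim_bush, drilled_arm below 0.02 m/s); the robot touches nothing.
It fails at once if the magnet is moved more than 30 mm (distance of magnet from where it was at the start of the episode above 0.03 m).
It fails at once if the V-block is moved more than 30 mm (distance of v_block from where it was at the start of the episode above 0.03 m).
It also fails if it takes over 122 s, if anything falls off the work surface, if the arm or the gripper's body presses on something with over 40 N, if the wrist force passes 120 N, or if a joint passes its speed limit or range.

### The arm

A 7-joint arm with a two-finger parallel gripper is mounted at the origin on the work surface. World frame = base frame: x ahead of the robot, y to its left, z up, the work surface at z = 0. Lengths are in m, angles in rad, forces in N, time in s.
With the tool pointing down it reaches from about 0.4 to 0.85 m from the base axis. Payload 10.4 kg.
Tool frame: the origin (TCP) lies at the very end of the fingers, on their centre line; the grasp point (between the pads) lies 19 mm behind it (bot.hold_point_z is the distance from the TCP to the grasp point, in m); z points along the fingers, y is the direction in which the jaws open and shut (so a half turn about z gives the same grasp; the last joint's range is limited). The gripper opens to 87 mm and grips with 3 to 60 N. Pads are 19 mm wide; open, the fingers measure 117 mm over their backs; the gripper's body (75 mm by 190 mm) begins 51 mm behind the grasp point.
Start: joints at [1.218, 0.332, -0.065, 1.46, 0.022, 1.35, -0.088], TCP at [0.202, -0.591, 0.223] pointing down, gripper open.
Joint ranges: [-2.6, 2.6], [-0.5, 2.12], [-1.47, 1.34], [0.16, 2.42], [-1.27, 4.41], [0.06, 2.06], [-2.6, 2.6]. Speed limits (rad/s): [2.22, 2.22, 2.79, 2.79, 3.14, 3.14, 3.14].

### API

Orientations are given as a rotation vector (axis times angle).
In Python, from bench import bot gives the robot as it stands.
- The arm moves only by the tool carry_out, never from a script. Its argument "steps" is a list of rows, each an object with "linear": the shift along the tool's x, y, z in mm, a list of three; "dr": the turn, a rotation vector about the tool's x, y, z in degrees, a list of three; "grip": the opening, from 0 (shut) to 1 (fully open). In form: [{"linear": [x, y, z], "dr": [wx, wy, wz], "grip": grip}, ...]. A call has 1 to 10 rows; each row shifts and turns the commanded pose from where the row before left it, along the tool's axes as they then stand; what a row does not reach is not made up. A row lasts 1/8 s, in which the tool goes at most 62.5 mm and 10.7 degrees, less where a joint would pass 70% of its speed; a pose out of reach is approached as far as the arm can. A call is refused whole if a number of a shift passes 62.5 or a number of a turn 10.7, either way. A call with a gripper value outside its range is refused whole. The fingers move at their own pace and stop on an object; "grip_force" is the grip in N (left out, the last holds). Time passes only in rows, so rows that do not move let the fingers close. It gives the time, the measured TCP pose, the force and the opening at its end, in the units of the state.
- bot.observe(): the state, without advancing time (a new reading comes with each control period).
- bot.camera(name): name is "scene" or "top" or "wrist"; returns (picture, depth): 400x640x3 uint8, red, green, blue; 400x640 float32, m along the optical axis (not along the pixel's ray), 0 where there is no reading.
- bot.calibration(name): a dict with "fovy" (degrees; the focal length in pixels is half the picture's height over the tangent of half this angle, whatever the lens; pixels are square), "cx", "cy" (the principal point, pixels), "position" and "attitude" of the camera in the world; the wrist camera has in their place "T_tool_cam" (4x4, takes a point from camera to tool coordinates, whose origin is the TCP and whose axes are the flange's). Camera axes: x right, y down, z forward; pixel columns grow to the right and rows downward; lengths in m; the calibration is good to about 2 mm. A picture is of the moment at which its call begins: read the wrist's pose just before it. calibration takes no time and is no camera call.
- bot.job_done(): hands the job in, once; it reports no verdict.
The state is a dict: "t": time; "qpos": joint angles; "joint_vel": joint speeds; "effort": joint torques, N m; "tcp_pos": TCP position; "tool_rot": TCP orientation; "ft_force": force on the tool from outside, world axes, zero at the start; "ft_torque": the same for the moment, N m; "width": opening from 0.0 (shut) to 1.0 (fully open).
Only numpy, scipy, OpenCV 4.12 (cv2) and the standard library are available. Lean on these libraries where they do the work, as an engineer would, in place of code of your own. Each camera call takes 0.05 s, during which the arm holds its last target.

## Working session

There is one attempt and no reset: what is moved stays moved. The work goes in short steps, Python scripts to look and compute and a tool call to move; the robot and the scene stay as the last step left them, time stands still between calls to the robot, and variables do not carry over. Pictures are saved under pics/ and viewed, and the job is handed in when it is done.

Besides the shell and the picture viewer there is one more tool, called as name(argument=value, ...), one argument or row to a line, values as JSON. carry_out: Moves the arm, as the interface text tells. Its arguments: {"type":"object","properties":{"steps":{"type":"array"},"grip_force":{"type":"number"}},"required":["steps"]}

```bash
ls; mkdir -p pics
python3 - <<'E'
from bench import bot
import cv2,numpy as np
s=bot.observe();print(s)
for n in("scene","top","wrist"):
    p,d=bot.camera(n);cv2.imwrite(f"pics/{n}0.png",p[:,:,::-1]);np.save(f"{n}0.npy",d);print(n,bot.calibration(n))
print(bot.hold_point_z)
E
```

```text
pics
{'t': 0.0, 'qpos': array([ 1.21839605,  0.33286067, -0.06469584,  1.46093779,  0.02157534,
        1.34990796, -0.08848021]), 'joint_vel': array([-0.00166793,  0.00096847,  0.00100146,  0.00195397, -0.00124943,
       -0.00039558, -0.0006193 ]), 'effort': array([ 1.66335772e-04, -6.23242593e+01,  2.49880267e-02, -3.89897132e+01,
       -6.12506946e-02,  3.97947198e-02,  1.66585755e-04]), 'tcp_pos': array([ 0.20228226, -0.59094812,  0.2217626 ]), 'tool_rot': array([-3.09759458e+00, -5.15524450e-01,  4.33562223e-04]), 'ft_force': array([0.11252989, 0.9671304 , 0.61719717]), 'ft_torque': array([ 0.00552613, -0.01163296, -0.04153391]), 'width': 1.001876503608783}
scene {'fovy': 53.68820865064169, 'cx': 325.6234212659517, 'cy': 196.29374555717163, 'position': array([1.06681628, 0.5776766 , 0.65506303]), 'attitude': array([-0.80564579, -2.5044444 ,  1.17255653])}
top {'fovy': 55.89837657320768, 'cx': 319.4627936427681, 'cy': 199.91547174480098, 'position': array([ 0.57250113, -0.01787124,  1.0416386 ]), 'attitude': array([-2.14440343,  2.19133913, -0.05496098])}
wrist {'fovy': 59.2060487075887, 'cx': 326.63686919643527, 'cy': 198.71561919583073, 'T_tool_cam': array([[ 9.64675784e-06, -9.57036794e-01, -2.89966505e-01,
         8.00405468e-02],
       [ 9.99999803e-01,  1.91016099e-04, -5.97181660e-04,
         5.33220775e-04],
       [ 6.26913092e-04, -2.89966443e-01,  9.57036608e-01,
        -1.61084604e-01],
       [ 0.00000000e+00,  0.00000000e+00,  0.00000000e+00,
         1.00000000e+00]])}
0.0187
```

View pics/top0.png

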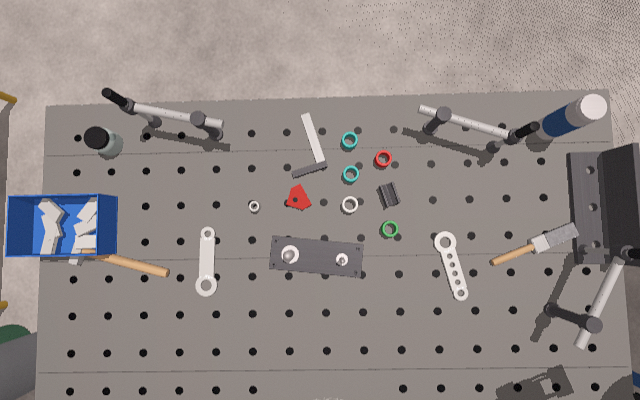

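View pics/scene0.png

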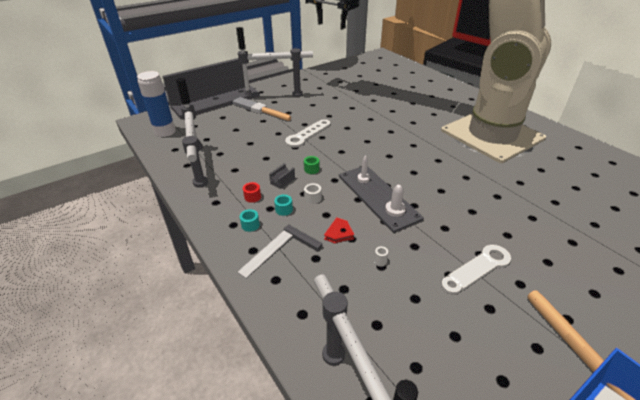

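View pics/wrist0.png

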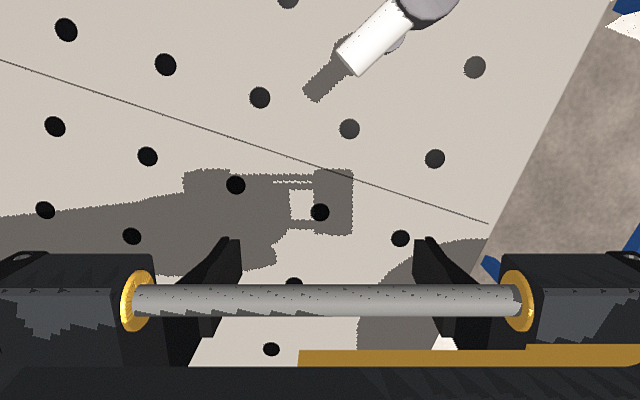

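The top view shows the plain arm at the left, with its large eye at (206,286) and small eye at (208,233). The drilled arm is at the right, large eye at (445,241) and small eye at (461,295). The thick pin is near (290,254), the slim pin near (342,260), the wide bush at (350,205) and the narrow bush at (254,206).

```bash
cat > h.py <<'E'
import numpy as np,cv2
from scipy.spatial.transform import Rotation as R
from bench import bot
def cam(n,s=None):
    c=bot.calibration(n);f=200/np.tan(np.radians(c['fovy']/2))
    if n=='wrist':
        s=s or bot.observe();T=np.eye(4);T[:3,:3]=R.from_rotvec(s['tool_rot']).as_matrix();T[:3,3]=s['tcp_pos']
        T=T@c['T_tool_cam'];return f,c['cx'],c['cy'],T[:3,:3],T[:3,3]
    return f,c['cx'],c['cy'],R.from_rotvec(c['attitude']).as_matrix(),np.array(c['position'])
def onplane(C,uv,z):
    f,cx,cy,Rm,p=C;uv=np.atleast_2d(uv).astype(float)
    r=np.c_[(uv[:,0]-cx)/f,(uv[:,1]-cy)/f,np.ones(len(uv))]@Rm.T
    return p+r*((z-p[2])/r[:,2])[:,None]
def proj(C,X):
    f,cx,cy,Rm,p=C;q=(np.atleast_2d(X)-p)@Rm;return np.c_[q[:,0]/q[:,2]*f+cx,q[:,1]/q[:,2]*f+cy]
def cloud(C,d):
    v,u=np.mgrid[:400,:640];f,cx,cy,Rm,p=C
    X=np.dstack([(u-cx)/f*d,(v-cy)/f*d,d])@Rm.T+p;X[d==0]=np.nan;return X
E
python3 - <<'E'
from h import *
C=cam('top');P=cv2.imread('pics/top0.png');d=np.load('top0.npy');X=cloud(C,d)
def p(n,u,v,z): print(n,onplane(C,[u,v],z)[0].round(4),'depthpt',X[v,u].round(4))
for a in [('plL',206,286,.01),('plS',208,233,.01),('drL',445,241,.01),('drS',461,295,.01),('thick',290,254,.07),('slim',342,260,.07),('wide',350,205,.034),('narrow',254,206,.034),('mag',298,198,.016),('vb',388,195,.036),('plate',273,262,.012),('table',240,300,0)]:p(*a)
crop=P[120:310,180:480];cv2.imwrite('pics/tc.png',cv2.resize(crop,(800,507),interpolation=cv2.INTER_CUBIC))
E
```

```text
plL [0.426  0.3236 0.01  ] depthpt [ 4.246e-01  3.270e-01 -2.000e-04]
plS [0.5696 0.3185 0.01  ] depthpt [0.5696 0.3213 0.0015]
drL [ 0.5351 -0.3265  0.01  ] depthpt [ 0.5346 -0.33   -0.0017]
drS [ 0.3912 -0.3621  0.01  ] depthpt [ 0.39   -0.3644  0.003 ]
thick [0.5119 0.0867 0.07  ] depthpt [0.5128 0.0851 0.0847]
slim [ 0.4942 -0.046   0.07  ] depthpt [ 0.4953 -0.0456  0.0841]
wide [ 0.6365 -0.0721  0.034 ] depthpt [ 0.6388 -0.074  -0.0019]
narrow [0.6396 0.1859 0.034 ] depthpt [0.6417 0.1923 0.0025]
mag [0.66   0.0684 0.016 ] depthpt [0.66   0.0684 0.0162]
vb [ 0.6608 -0.1738  0.036 ] depthpt [ 0.6625 -0.1766  0.0174]
plate [0.4876 0.1396 0.012 ] depthpt [0.488  0.1387 0.0179]
table [0.3854 0.233  0.    ] depthpt [3.854e-01 2.330e-01 1.000e-04]
```

View pics/tc.png

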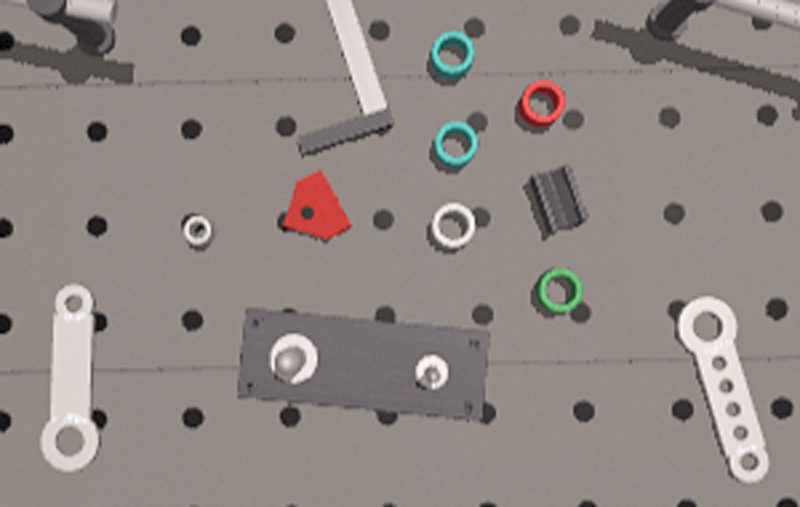

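```bash
cat >> h.py <<'E'
def plan(pos,yaz,tilt=True):
    """rows to bring the tool to pos, tool y at azimuth yaz (deg), pointing down: turn first, then shift in the new axes"""
    s=bot.observe();R0=R.from_rotvec(s['tool_rot']);a=np.radians(yaz)
    y=np.array([np.cos(a),np.sin(a),0]);z=np.array([0,0,-1.]);M=np.c_[np.cross(y,z),y,z]
    w=np.degrees((R0.inv()*R.from_matrix(M)).as_rotvec());n=int(np.ceil(abs(w).max()/10.6))
    d=M.T@(np.array(pos)-s['tcp_pos'])*1000;m=int(np.ceil(abs(d).max()/50))
    print('t',round(s['t'],2),'tcp',s['tcp_pos'].round(4),'turn',w.round(2),'=%dx'%n,(w/max(n,1)).round(2),'| shift',d.round(1),'=%dx'%m,(d/max(m,1)).round(1),'F',s['ft_force'].round(1),'w',round(s['width'],3))
E
python3 -c "
from h import *
plan([.4145,-.357,.22],-76)"
```

```text
t 0.15 tcp [ 0.2023 -0.5911  0.222 ] turn [-0.06  0.01  4.9 ] =1x [-0.06  0.01  4.9 ] | shift [ 262.5 -175.8    2. ] =6x [ 43.8 -29.3   0.3] F [-1.7 -0.   0.3] w 1.0
```

carry_out(
  steps=[
    {"linear":[0,0,0],"dr":[0,0,4.9],"grip":1},
    {"linear":[44,-29,0],"dr":[0,0,0],"grip":1},
    {"linear":[44,-29,0],"dr":[0,0,0],"grip":1},
    {"linear":[44,-29,0],"dr":[0,0,0],"grip":1},
    {"linear":[44,-29,0],"dr":[0,0,0],"grip":1},
    {"linear":[44,-29,0],"dr":[0,0,0],"grip":1},
    {"linear":[43,-29,0],"dr":[0,0,0],"grip":1},
    {"linear":[0,0,0],"dr":[0,0,0],"grip":1},
  ],
)

```text
t: 1.15
tcp_pos: [0.4187, -0.3548, 0.2226]
tool_rot: [-3.116, -0.394, -0.002]
ft_force: [0.5, -1.4, 0.0]
width: 1.001
```

```bash
cat >> h.py <<'E'
def snap(name):
    s=bot.observe();p,d=bot.camera('wrist');cv2.imwrite(f'pics/{name}.png',p[:,:,::-1]);np.savez(name+'.npz',d=d,p=p,tool_rot=s['tool_rot'],tcp_pos=s['tcp_pos'])
    print(s['t'],s['tcp_pos'].round(4))
def load(name):
    z=np.load(name+'.npz');return z['p'],z['d'],cam('wrist',{'tool_rot':z['tool_rot'],'tcp_pos':z['tcp_pos']})
E
python3 -c "
from h import *
snap('w_dr')
plan([.496,-.03,.25],-8)"
```

```text
1.15 [ 0.4187 -0.3548  0.2226]
t 1.2 tcp [ 0.4166 -0.3573  0.2224] turn [-2.000e-02 -1.000e-02 -6.779e+01] =7x [-0.   -0.   -9.68] | shift [335.2  33.  -27.6] =7x [47.9  4.7 -3.9] F [-1.  -1.1  1.1] w 0.999
```

View pics/w_dr.png

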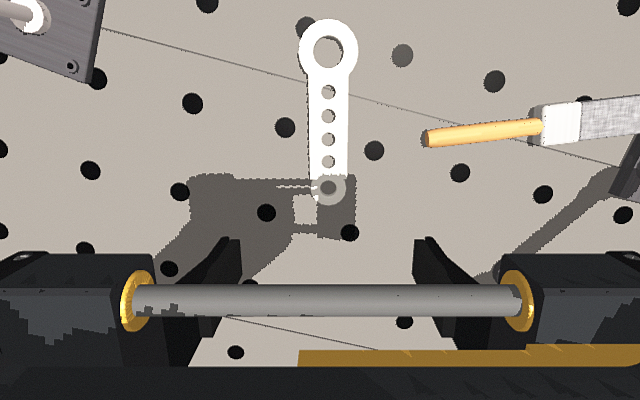

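The drilled arm is well in view, with its large bore at (328,49) and small bore at (328,188). The tool was still settling, so I'll measure it again later. The fixture is next.

carry_out(
  steps=[
    {"linear":[0,0,-27],"dr":[0,0,-9.7],"grip":1},
    {"linear":[0,0,0],"dr":[0,0,-9.7],"grip":1},
    {"linear":[0,0,0],"dr":[0,0,-9.7],"grip":1},
    {"linear":[0,0,0],"dr":[0,0,-9.7],"grip":1},
    {"linear":[0,0,0],"dr":[0,0,-9.7],"grip":1},
    {"linear":[0,0,0],"dr":[0,0,-9.7],"grip":1},
    {"linear":[0,0,0],"dr":[0,0,-9.6],"grip":1},
    {"linear":[56,6,0],"dr":[0,0,0],"grip":1},
    {"linear":[56,6,0],"dr":[0,0,0],"grip":1},
    {"linear":[56,6,0],"dr":[0,0,0],"grip":1},
  ],
)

```text
t: 2.45
tcp_pos: [0.4568, -0.1951, 0.2495]
tool_rot: [2.377, 2.053, -0.001]
ft_force: [1.3, -0.6, 0.6]
width: 1.0
```

carry_out(
  steps=[
    {"linear":[56,5,0],"dr":[0,0,0],"grip":1},
    {"linear":[56,5,0],"dr":[0,0,0],"grip":1},
    {"linear":[55,5,0],"dr":[0,0,0],"grip":1},
    {"linear":[0,0,0],"dr":[0,0,0],"grip":1},
    {"linear":[0,0,0],"dr":[0,0,0],"grip":1},
    {"linear":[0,0,0],"dr":[0,0,0],"grip":1},
  ],
)

```text
t: 3.2
tcp_pos: [0.4958, -0.0341, 0.2494]
tool_rot: [2.378, 2.053, -0.001]
ft_force: [-0.6, -0.0, -0.3]
width: 0.998
```

```bash
python3 -c "
from h import *
snap('w_fx')
plan([.548,.319,.22],88)"
```

```text
3.2 [ 0.4958 -0.0341  0.2494]
t 3.25 tcp [ 0.4958 -0.0338  0.2494] turn [-3.000e-02  0.000e+00 -9.637e+01] =10x [-0.    0.   -9.64] | shift [-39.9 354.4  29.4] =8x [-5.  44.3  3.7] F [-0.2  0.7 -0.3] w 1.002
```

View pics/w_fx.png

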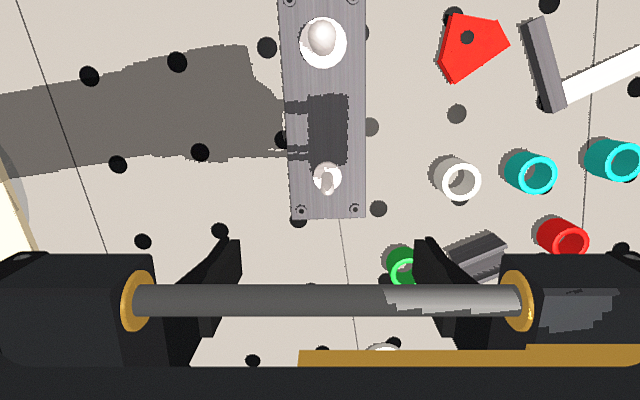

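```bash
cat >> h.py <<'E'
from scipy.optimize import least_squares
def circ(P,r,c0=None):
    c0=P.mean(0) if c0 is None else c0
    o=least_squares(lambda c:np.hypot(*(P-c).T)-r,c0,loss='soft_l1',f_scale=.0007)
    return o.x,np.hypot(*(P-o.x).T)-r
E
python3 - <<'E'
from h import *
p,d,C=load('w_fx');X=cloud(C,d)
print('table z',np.nanmedian(X[100:200,150:250,2]),'plate z',np.nanmedian(X[190:210,305:345,2]),np.nanmedian(X[70:100,300:345,2]))
g=p.min(2).astype(int)
out=[]
for n,(u,v),r in [('thick',(323,40),.024),('slim',(327,179),.016)]:
    m=np.zeros((400,640),np.uint8);yy,xx=np.mgrid[:400,:640]
    near=np.hypot(xx-u,yy-v)<35
    z=X[:,:,2]
    for t in (.017,.018):
        m=((z>t)&near).astype(np.uint8)
        cs,_=cv2.findContours(m,cv2.RETR_EXTERNAL,cv2.CHAIN_APPROX_NONE)
        k=max(cs,key=cv2.contourArea)[:,0,:]
        W=onplane(C,k,.022)[:,:2];W0=X[k[:,1],k[:,0]]
        sel=(abs(W0[:,2]-.022)<.004)
        c,res=circ(W[sel],r);print(n,t,len(k),sel.sum(),c.round(4),'rms',np.sqrt((res**2).mean()).round(5),'fit r',(np.median(res)+r).round(4))
    for lo,hi in((.035,.055),(.055,.072)):
        s=near&(z>lo)&(z<hi);print('  pin pts',s.sum(),X[s].mean(0).round(4) if s.any() else '')
    out.append(c)
print(np.diff(out,axis=0),np.hypot(*np.diff(out,axis=0)[0]))
cv2.imwrite('pics/fxc.png',cv2.resize(p[0:240,220:420,::-1],(667,800))[:600])
E
```

```text
table z -0.0010547126692594389 plate z 0.010872033493183608 0.010851984880161147
thick 0.017 136 135 [0.5102 0.0928] rms 0.00079 fit r 0.0233
thick 0.018 136 136 [0.5102 0.0928] rms 0.00079 fit r 0.0233
  pin pts 48 [0.5094 0.0826 0.0446]
  pin pts 56 [0.5097 0.0831 0.0642]
slim 0.017 83 57 [ 0.4943 -0.0458] rms 0.00076 fit r 0.0154
slim 0.018 82 62 [ 0.4943 -0.0459] rms 0.00075 fit r 0.0154
  pin pts 55 [ 0.4956 -0.0408  0.0449]
  pin pts 55 [ 0.495  -0.0408  0.0638]
[[-0.01594877 -0.13876328]] 0.13967680797797985
```

View pics/fxc.png

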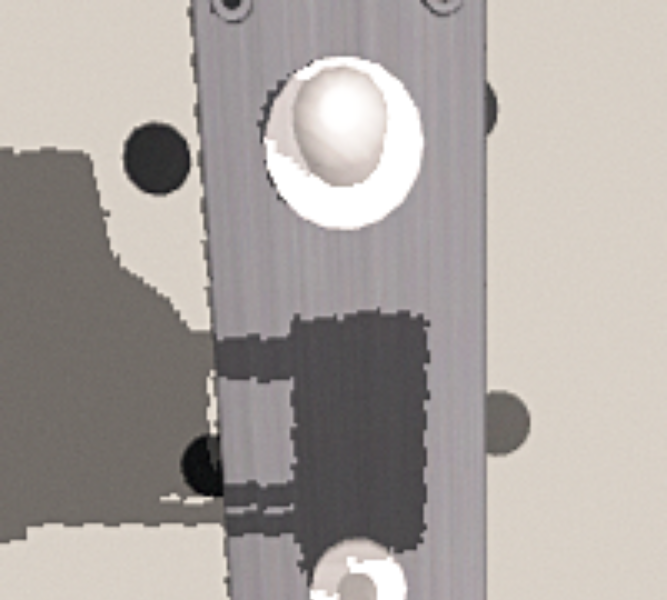

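The pins fit well: they come out 139.7 mm apart, with the thick pin at (0.5102,0.0928) and the slim pin at (0.4943,-0.0459). Their axis lies at an azimuth of -96.6°. Next I'll look at the plain arm.

carry_out(
  steps=[
    {"linear":[0,0,0],"dr":[0,0,-9.6],"grip":1},
    {"linear":[0,0,0],"dr":[0,0,-9.6],"grip":1},
    {"linear":[0,0,0],"dr":[0,0,-9.6],"grip":1},
    {"linear":[0,0,0],"dr":[0,0,-9.6],"grip":1},
    {"linear":[0,0,0],"dr":[0,0,-9.6],"grip":1},
    {"linear":[0,0,0],"dr":[0,0,-9.6],"grip":1},
    {"linear":[0,0,0],"dr":[0,0,-9.6],"grip":1},
    {"linear":[0,0,0],"dr":[0,0,-9.6],"grip":1},
    {"linear":[0,0,0],"dr":[0,0,-9.6],"grip":1},
    {"linear":[0,0,0],"dr":[0,0,-10],"grip":1},
  ],
)

```text
t: 4.5
tcp_pos: [0.4959, -0.0332, 0.2495]
tool_rot: [-0.044, -3.141, 0.0]
ft_force: [-0.3, -0.2, 0.4]
width: 0.999
```

carry_out(
  steps=[
    {"linear":[-6,50,5],"dr":[0,0,0],"grip":1},
    {"linear":[-6,50,5],"dr":[0,0,0],"grip":1},
    {"linear":[-6,50,5],"dr":[0,0,0],"grip":1},
    {"linear":[-6,50,5],"dr":[0,0,0],"grip":1},
    {"linear":[-6,50,5],"dr":[0,0,0],"grip":1},
    {"linear":[-5,50,5],"dr":[0,0,0],"grip":1},
    {"linear":[-5,54,0],"dr":[0,0,0],"grip":1},
    {"linear":[0,0,0],"dr":[0,0,0],"grip":1},
    {"linear":[0,0,0],"dr":[0,0,0],"grip":1},
    {"linear":[0,0,0],"dr":[0,0,0],"grip":1},
  ],
)

```text
t: 5.75
tcp_pos: [0.5481, 0.3185, 0.2196]
tool_rot: [0.054, 3.141, -0.002]
ft_force: [0.3, -1.3, -0.8]
width: 1.001
```

```bash
python3 -c "
from h import *
snap('w_pl')"
```

```text
5.75 [0.5481 0.3185 0.2196]
```

View pics/w_pl.png

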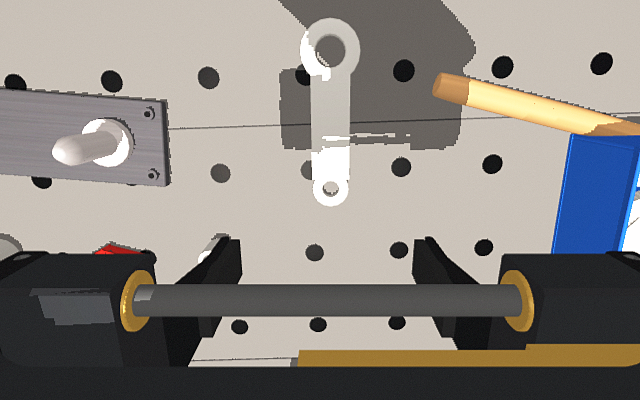

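```bash
cat >> h.py <<'E'
def armfit(name,g0):
    """fit arm outline; g0=(x,y,yaw rad) guess. Contour from depth (z>5mm), rays cut with plane z=.010"""
    p,d,C=load(name);X=cloud(C,d);z=X[:,:,2]
    c0=proj(C,[[g0[0],g0[1],.01]])[0];yy,xx=np.mgrid[:400,:640]
    m=((z>.004)&(z<.02)&(np.hypot(xx-c0[0],yy-c0[1])<140)&(yy<236)).astype(np.uint8)
    n,l,st,_=cv2.connectedComponentsWithStats(m,connectivity=4);L=1+np.argmax(st[1:,4]);m=(l==L).astype(np.uint8)
    k=max(cv2.findContours(m,cv2.RETR_EXTERNAL,cv2.CHAIN_APPROX_NONE)[0],key=cv2.contourArea)[:,0,:]
    W=onplane(C,k,.010)[:,:2]
    def res(q):
        c,s=np.cos(q[2]),np.sin(q[2]);D=W-q[:2];x=D@[c,s];y=D@[-s,c]
        a=np.hypot(x+.07,y)-.03;b=np.hypot(x-.07,y)-.02
        e=np.where((x>-.051)&(x<.059),abs(y)-.02,9)
        return np.minimum(np.minimum(a,b),e)-q[3]
    o=least_squares(res,[*g0,-.0005],loss='soft_l1',f_scale=.001,x_scale=[.01,.01,.1,.001]);q=o.x
    u=np.array([np.cos(q[2]),np.sin(q[2])])
    print(name,'x,y',q[:2].round(4),'yaw',np.degrees(q[2]).round(2),'off',q[3].round(4),'rms',np.sqrt((res(q)**2).mean()).round(5),'n',len(k),'L',(q[:2]-.07*u).round(4),'S',(q[:2]+.07*u).round(4),'topz',np.nanmedian(z[m>0]).round(4))
    return q
E
python3 - <<'E'
from h import *
q=armfit('w_pl',(.498,.321,-.03))
u=np.array([np.cos(q[2]),np.sin(q[2])]);g=q[:2]-.01*u
print('grasp',g); plan([*g,.05],np.degrees(q[2])+90)
p,d,C=load('w_pl')
# bores by brightness check
for s in(-1,1):print(proj(C,[[*(q[:2]+.07*s*u),.01]]))
E
```

```text
w_pl x,y [0.4997 0.3231] yaw -1.59 off -0.0009 rms 0.00049 n 418 L [0.4298 0.325 ] S [0.5697 0.3211] topz 0.0088
grasp [0.48973271 0.32336017]
t 5.8 tcp [0.5479 0.3187 0.2197] turn [-0.05  0.04 -0.37] =1x [-0.05  0.04 -0.37] | shift [ 58.3   3.  169.7] =4x [14.6  0.8 42.4] F [-0.7  0.7 -0.1] w 1.004
[[329.56392929  50.30493697]]
[[330.10598696 188.84685368]]
```

The outline fit is good: 0.5 mm rms, with the bores falling on the image at (330,50) and (330,189). I'll descend onto the web at the balance point.

carry_out(
  steps=[
    {"linear":[15,1,42],"dr":[0,0,-0.4],"grip":1},
    {"linear":[15,1,42],"dr":[0,0,0],"grip":1},
    {"linear":[15,0,42],"dr":[0,0,0],"grip":1},
    {"linear":[13,1,42],"dr":[0,0,0],"grip":1},
    {"linear":[0,0,25],"dr":[0,0,0],"grip":1},
    {"linear":[0,0,15],"dr":[0,0,0],"grip":1},
    {"linear":[0,0,0],"dr":[0,0,0],"grip":1},
    {"linear":[0,0,0],"dr":[0,0,0],"grip":1},
  ],
)

```text
t: 6.8
tcp_pos: [0.49, 0.3253, 0.0127]
tool_rot: [0.039, 3.14, 0.001]
ft_force: [-0.1, 0.7, -0.0]
width: 1.005
```

```bash
python3 -c "
from h import *
plan([.48973,.32336,.0025],88.41)"
```

```text
t 6.8 tcp [0.49   0.3253 0.0127] turn [0.05 0.08 0.15] =1x [0.05 0.08 0.15] | shift [ 0.3 -2.  10.2] =1x [ 0.3 -2.  10.2] F [-0.1  0.7 -0. ] w 1.005
```

carry_out(
  steps=[
    {"linear":[0,-2,7],"dr":[0,0,0],"grip":1},
    {"linear":[0,0,3],"dr":[0,0,0],"grip":1},
    {"linear":[0,0,0],"dr":[0,0,0],"grip":1},
    {"linear":[0,0,0],"dr":[0,0,0],"grip":1},
  ],
)

```text
t: 7.3
tcp_pos: [0.4892, 0.3232, 0.0016]
tool_rot: [0.038, 3.141, 0.0]
ft_force: [-0.2, 0.2, 0.3]
width: 1.002
```

```bash
python3 -c "
from h import *
plan([.48973,.32336,.0025],88.41)"
```

```text
t 7.3 tcp [0.4892 0.3232 0.0016] turn [0.   0.01 0.19] =1x [0.   0.01 0.19] | shift [-0.5  0.2 -0.9] =1x [-0.5  0.2 -0.9] F [-0.2  0.2  0.3] w 1.002
```

carry_out(
  steps=[
    {"linear":[0,0,0],"dr":[0,0,0],"grip":0.35},
    {"linear":[0,0,0],"dr":[0,0,0],"grip":0.35},
    {"linear":[0,0,0],"dr":[0,0,0],"grip":0.3},
    {"linear":[0,0,0],"dr":[0,0,0],"grip":0.3},
    {"linear":[0,0,0],"dr":[0,0,0],"grip":0.3},
    {"linear":[0,0,0],"dr":[0,0,0],"grip":0.3},
  ],
  grip_force=45,
)

```text
t: 8.05
tcp_pos: [0.4892, 0.3232, 0.0015]
tool_rot: [0.038, 3.141, 0.0]
ft_force: [0.3, 0.8, -0.6]
width: 0.453
```

carry_out(
  steps=[
    {"linear":[0,0,0],"dr":[0,0,0],"grip":0},
    {"linear":[0,0,-10],"dr":[0,0,0],"grip":0},
    {"linear":[0,0,-30],"dr":[0,0,0],"grip":0},
    {"linear":[0,0,-40],"dr":[0,0,0],"grip":0},
    {"linear":[0,0,-40],"dr":[0,0,0],"grip":0},
    {"linear":[0,0,-20],"dr":[0,0,0],"grip":0},
    {"linear":[0,0,0],"dr":[0,0,0],"grip":0},
    {"linear":[0,0,0],"dr":[0,0,0],"grip":0},
  ],
)

```text
t: 9.05
tcp_pos: [0.4886, 0.3222, 0.1397]
tool_rot: [-0.039, -3.139, 0.003]
ft_force: [-0.2, -0.0, -5.5]
width: 0.451
```

Run:
```python
from h import *
c=np.array([.50225,.02345]);a=np.radians(-96.6);g=c-.01*np.array([np.cos(a),np.sin(a)])
print(g);snap('w_pl2');plan([*g,.14],-6.6)
```

```text
[0.50339937 0.03338373]
9.05 [0.4886 0.3222 0.1397]
t 9.1 tcp [0.4885 0.3223 0.1396] turn [-1.800e-01 -2.000e-02  9.519e+01] =9x [-0.02 -0.   10.58] | shift [-285.3   48.    -0.4] =6x [-47.5   8.   -0.1] F [-0.9  0.6 -6.2] w 0.452
```

View pics/w_pl2.png

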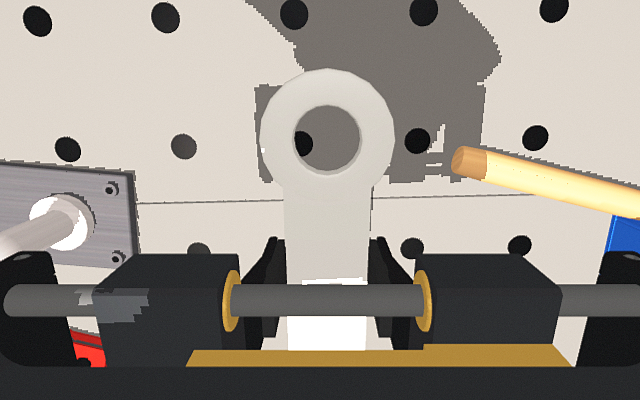

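The arm is held level, with its large eye at (327,138). I'll measure where the bore sits in the tool frame.

```bash
cat >> h.py <<'E'
def held(name,hi=250):
    """large eye of a held arm, in tool coordinates (mm): circle fit on outer outline and on the bore"""
    z=np.load(name+'.npz');d=z['d'];c=bot.calibration('wrist');f=200/np.tan(np.radians(c['fovy']/2));T=c['T_tool_cam']
    C=(f,c['cx'],c['cy'],T[:3,:3],T[:3,3]);X=cloud(C,d)
    t=X[:,:,2];seed=(X[:,:,0]>.03)&(X[:,:,0]<.095)&(abs(X[:,:,1])<.035)&(abs(t+.008)<.012)
    P=X[seed];A=np.c_[P[:,:2],np.ones(len(P))];co=np.linalg.lstsq(A,P[:,2],rcond=None)[0]
    print('top plane tool z mm',np.median(P[:,2])*1000,'tilt deg',np.degrees(co[:2]).round(2))
    m=(seed).astype(np.uint8);cs,_=cv2.findContours(m,cv2.RETR_CCOMP,cv2.CHAIN_APPROX_NONE)
    cs=sorted(cs,key=cv2.contourArea,reverse=True)
    zt=np.median(P[:,2])
    for k,r,nm in((cs[0],.03,'outer'),(cs[1],.015,'bore')):
        W=onplane(C,k[:,0,:],zt)[:,:2]
        if nm=='outer':
            W=W[(W[:,0]>.045)]
        q,res=circ(W,r,np.array([.06,0.]));print(nm,len(W),'centre mm',(q*1000).round(2),'rms',(np.sqrt((res**2).mean())*1000).round(2))
        o=least_squares(lambda v:np.hypot(*(W-v[:2]).T)-v[2],[*q,r],loss='soft_l1',f_scale=.0007).x;print('   free r',(o*1000).round(2))
E
python3 -c "
from h import *
held('w_pl2')"
```

```text
top plane tool z mm -7.216748038331167 tilt deg [-0.17  0.01]
outer 264 centre mm [58.51 -0.33] rms 0.63
   free r [59.44 -0.32 29.18]
bore 188 centre mm [60.03 -0.32] rms 0.69
   free r [60.08 -0.33 14.33]
```

carry_out(
  steps=[
    {"linear":[0,0,0],"dr":[0,0,10.6],"grip":0},
    {"linear":[0,0,0],"dr":[0,0,10.6],"grip":0},
    {"linear":[0,0,0],"dr":[0,0,10.6],"grip":0},
    {"linear":[0,0,0],"dr":[0,0,10.6],"grip":0},
    {"linear":[0,0,0],"dr":[0,0,10.6],"grip":0},
    {"linear":[0,0,0],"dr":[0,0,10.6],"grip":0},
    {"linear":[0,0,0],"dr":[0,0,10.6],"grip":0},
    {"linear":[0,0,0],"dr":[0,0,10.6],"grip":0},
    {"linear":[0,0,0],"dr":[0,0,10.4],"grip":0},
    {"linear":[0,0,0],"dr":[0,0,0],"grip":0},
  ],
)

```text
t: 10.35
tcp_pos: [0.4886, 0.3227, 0.1401]
tool_rot: [-2.344, -2.091, 0.003]
ft_force: [0.4, -0.4, -5.6]
width: 0.453
```

carry_out(
  steps=[
    {"linear":[-40,7,0],"dr":[0,0,0],"grip":0},
    {"linear":[-40,7,0],"dr":[0,0,0],"grip":0},
    {"linear":[-40,7,0],"dr":[0,0,0],"grip":0},
    {"linear":[-40,7,0],"dr":[0,0,0],"grip":0},
    {"linear":[-40,7,0],"dr":[0,0,0],"grip":0},
    {"linear":[-40,7,0],"dr":[0,0,0],"grip":0},
    {"linear":[-45,6,0],"dr":[0,0,0],"grip":0},
    {"linear":[0,0,0],"dr":[0,0,0],"grip":0},
    {"linear":[0,0,0],"dr":[0,0,0],"grip":0},
    {"linear":[0,0,0],"dr":[0,0,0],"grip":0},
  ],
)

```text
t: 11.6
tcp_pos: [0.5039, 0.0357, 0.1413]
tool_rot: [-2.342, -2.094, 0.0]
ft_force: [-0.2, 0.8, -5.6]
width: 0.451
```

Run:
```python
from h import *
plan([.5034,.0334,.12],-6.6);snap('w_pl3');held('w_pl3')
```

```text
t 11.6 tcp [0.5039 0.0357 0.1413] turn [-0.02 -0.01  0.2 ] =1x [-0.02 -0.01  0.2 ] | shift [-2.3 -0.2 21.3] =1x [-2.3 -0.2 21.3] F [-0.2  0.8 -5.6] w 0.451
11.6 [0.5039 0.0357 0.1413]
top plane tool z mm -7.283872100741107 tilt deg [-0.13  0.04]
outer 264 centre mm [58.59  0.42] rms 0.63
   free r [59.53  0.42 29.17]
bore 188 centre mm [60.11  0.42] rms 0.71
   free r [60.16  0.42 14.31]
```

View pics/w_pl3.png

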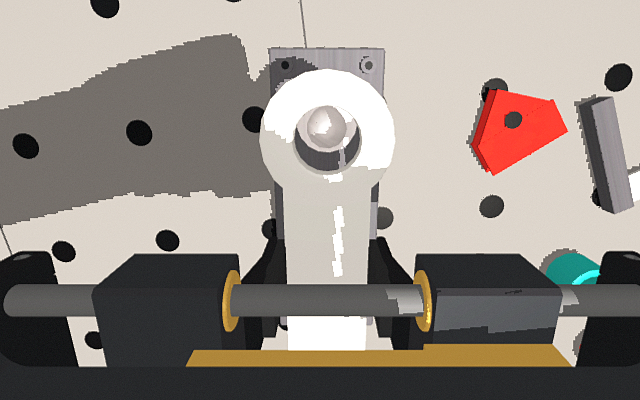

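The pin nose shows at (327,127) through the bore at (327,138), which is close. I'll cross-check with the nose depth.

Run:
```python
from h import *
p,d,C=load('w_pl3');X=cloud(C,d);s=np.zeros((400,640),bool);s[100:180,295:362]=1
z=X[:,:,2];m=s&(z>.02)&(z<.1);print(m.sum(),np.nanmax(z[m]))
for lo,hi in((.083,.0895),(.078,.083),(.03,.07)):
    k=m&(z>lo)&(z<hi);print(lo,k.sum(),X[k].mean(0).round(4),X[k].min(0).round(4),X[k].max(0).round(4))
```

```text
1965 0.08897770640279024
0.083 412 [0.5104 0.0932 0.0856] [0.5034 0.0857 0.083 ] [0.5173 0.1    0.089 ]
0.078 362 [0.5106 0.0941 0.0804] [0.5007 0.0832 0.078 ] [0.5202 0.1034 0.083 ]
0.03 47 [0.5118 0.1044 0.0526] [0.5023 0.0982 0.0326] [0.5221 0.1056 0.0699]
```

carry_out(
  steps=[
    {"linear":[-2.3,-0.4,20],"dr":[0,0,0],"grip":0},
    {"linear":[0,0,10],"dr":[0,0,0],"grip":0},
    {"linear":[0,0,10],"dr":[0,0,0],"grip":0},
    {"linear":[0,0,0],"dr":[0,0,0],"grip":0},
    {"linear":[0,0,0],"dr":[0,0,0],"grip":0},
  ],
)

```text
t: 12.28
tcp_pos: [0.5038, 0.0323, 0.102]
tool_rot: [2.345, 2.09, 0.001]
ft_force: [0.5, -0.3, -5.8]
width: 0.45
```

Run:
```python
from h import *
plan([.5034,.0334,.026],-6.6)
```

```text
t 12.28 tcp [0.5038 0.0323 0.102 ] turn [ 0.04 -0.    0.01] =1x [ 0.04 -0.    0.01] | shift [ 1.  -0.5 76. ] =2x [ 0.5 -0.2 38. ] F [ 0.5 -0.3 -5.8] w 0.45
```

carry_out(
  steps=[
    {"linear":[1,-0.5,8],"dr":[0,0,0],"grip":0},
    {"linear":[0,0,8],"dr":[0,0,0],"grip":0},
    {"linear":[0,0,8],"dr":[0,0,0],"grip":0},
    {"linear":[0,0,8],"dr":[0,0,0],"grip":0},
    {"linear":[0,0,8],"dr":[0,0,0],"grip":0},
    {"linear":[0,0,0],"dr":[0,0,0],"grip":0},
  ],
)

```text
t: 13.02
tcp_pos: [0.5026, 0.0332, 0.0608]
tool_rot: [-2.345, -2.089, 0.002]
ft_force: [0.2, -0.2, -5.9]
width: 0.453
```

Run:
```python
from h import *
plan([.5034,.0334,.0245],-6.6)
```

```text
t 13.03 tcp [0.5026 0.0332 0.0608] turn [-0.07  0.01 -0.  ] =1x [-0.07  0.01 -0.  ] | shift [ 0.3  0.8 36.3] =1x [ 0.3  0.8 36.3] F [ 0.2 -0.2 -5.9] w 0.453
```

The force reading is only the arm's weight, so both eyes are over their pins without contact.

carry_out(
  steps=[
    {"linear":[0,0.3,8],"dr":[0,0,0],"grip":0},
    {"linear":[0,0,8],"dr":[0,0,0],"grip":0},
    {"linear":[0,0,8],"dr":[0,0,0],"grip":0},
    {"linear":[0,0,6],"dr":[0,0,0],"grip":0},
    {"linear":[0,0,4],"dr":[0,0,0],"grip":0},
    {"linear":[0,0,2],"dr":[0,0,0],"grip":0},
    {"linear":[0,0,0],"dr":[0,0,0],"grip":0},
    {"linear":[0,0,0],"dr":[0,0,0],"grip":0},
  ],
)

```text
t: 14.02
tcp_pos: [0.5035, 0.0332, 0.0258]
tool_rot: [2.345, 2.09, 0.0]
ft_force: [0.3, 0.1, -5.8]
width: 0.452
```

carry_out(
  steps=[
    {"linear":[0,0,1.5],"dr":[0,0,0],"grip":0},
    {"linear":[0,0,1],"dr":[0,0,0],"grip":0},
    {"linear":[0,0,0],"dr":[0,0,0],"grip":0},
    {"linear":[0,0,0],"dr":[0,0,0],"grip":0},
  ],
)

```text
t: 14.52
tcp_pos: [0.5034, 0.0332, 0.0234]
tool_rot: [2.345, 2.09, -0.0]
ft_force: [-4.3, -1.2, 5.0]
width: 0.451
```

The arm touches down at the expected height. I'll release, back off and check.

carry_out(
  steps=[
    {"linear":[0,0,0],"dr":[0,0,0],"grip":0.6},
    {"linear":[0,0,0],"dr":[0,0,0],"grip":0.8},
    {"linear":[0,0,0],"dr":[0,0,0],"grip":0.8},
    {"linear":[0,0,0],"dr":[0,0,0],"grip":0.8},
    {"linear":[0,0,-40],"dr":[0,0,0],"grip":1},
    {"linear":[0,0,-60],"dr":[0,0,0],"grip":1},
    {"linear":[-20,0,-60],"dr":[0,0,0],"grip":1},
    {"linear":[-40,0,-60],"dr":[0,0,0],"grip":1},
    {"linear":[0,0,0],"dr":[0,0,0],"grip":1},
    {"linear":[0,0,0],"dr":[0,0,0],"grip":1},
  ],
)

```text
t: 15.78
tcp_pos: [0.4968, -0.0205, 0.2336]
tool_rot: [-2.345, -2.09, 0.001]
ft_force: [0.2, 0.0, -0.6]
width: 1.0
```

carry_out(
  steps=[
    {"linear":[0,0,0],"dr":[0,0,0],"grip":1},
    {"linear":[0,0,0],"dr":[0,0,0],"grip":1},
  ],
)

```text
t: 16.02
tcp_pos: [0.4967, -0.0202, 0.2333]
tool_rot: [-2.343, -2.09, 0.002]
ft_force: [-0.2, 0.3, 0.6]
width: 1.0
```

Run:
```python
from h import *
snap('w_f2')
p,d,C=load('w_f2');X=cloud(C,d)
for a in [[.50225,.0235],[.52,.0235],[.51,.118],[.486,.0928],[.494,-.062]]:
    u,v=proj(C,[[*a,.032]])[0].round().astype(int);print(a,(u,v),X[v,u].round(4))
print('table',np.nanmedian(X[100:150,560:600,2]))
```

```text
16.025 [ 0.4967 -0.0202  0.2333]
[0.50225, 0.0235] (np.int64(327), np.int64(129)) [0.5019 0.0231 0.03  ]
[0.52, 0.0235] (np.int64(345), np.int64(127)) [0.5203 0.0232 0.0317]
[0.51, 0.118] (np.int64(324), np.int64(26)) [0.51   0.1184 0.0301]
[0.486, 0.0928] (np.int64(302), np.int64(58)) [0.4857 0.0929 0.0311]
[0.494, -0.062] (np.int64(329), np.int64(209)) [ 0.4961 -0.0445  0.0843]
table 0.005401802587476634
```

View pics/w_f2.png

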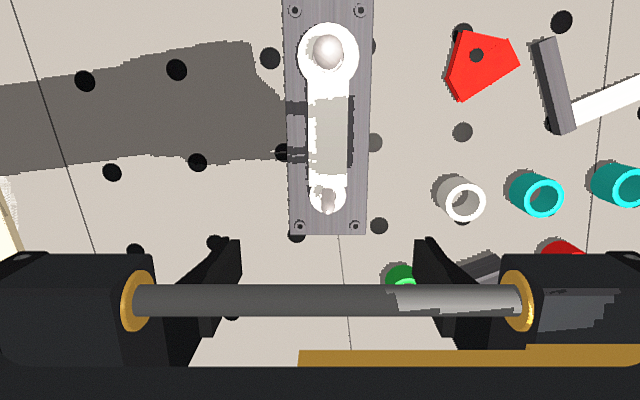

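The plain arm is seated: its top reads about 31 mm, 32 mm once the 1 mm depth bias is added back, and it is level. The wide bush is at (463,198), and I'll measure it now.

```bash
cat >> h.py <<'E'
def ring(name,g,h,ro,ri,zb=-.001):
    p,d,C=load(name);X=cloud(C,d);z=X[:,:,2];yy,xx=np.mgrid[:400,:640]
    near=np.hypot(X[:,:,0]-g[0],X[:,:,1]-g[1])<ro+.012
    m=(near&(abs(z-h-zb)<.0035)).astype(np.uint8)
    n,l,st,_=cv2.connectedComponentsWithStats(m);m=(l==1+np.argmax(st[1:,4])).astype(np.uint8)
    cs=sorted(cv2.findContours(m,cv2.RETR_CCOMP,cv2.CHAIN_APPROX_NONE)[0],key=cv2.contourArea,reverse=True)
    out=[]
    for k,r,nm in((cs[0],ro,'outer'),(cs[1] if len(cs)>1 else cs[0],ri,'bore')):
        W=onplane(C,k[:,0,:],h)[:,:2];o=least_squares(lambda v:np.hypot(*(W-v[:2]).T)-v[2],[*W.mean(0),r],loss='soft_l1',f_scale=.0007).x
        print(name,nm,len(W),(o*1000).round(2),'rms',(1000*np.sqrt(((np.hypot(*(W-o[:2]).T)-o[2])**2).mean())).round(2));out.append(o[:2])
    print('topz',np.nanmedian(z[m>0]).round(4),'px',proj(C,[[*out[0],h]]).round(1))
    return np.mean(out,0)
E
python3 - <<'E'
from h import *
c=ring('w_f2',(.6365,-.072),.034,.022,.015);print(c)
a=np.radians(83.4);plan([*(c-.05*np.array([np.cos(a),np.sin(a)])),.19],-6.6)
E
```

```text
w_f2 outer 114 [639.53 -69.78  21.2 ] rms 0.41
w_f2 bore 78 [639.31 -69.67  14.88] rms 0.38
topz 0.0324 px [[464.5 202. ]]
[ 0.63941953 -0.06972516]
t 16.07 tcp [ 0.4968 -0.0203  0.2335] turn [-0.08 -0.    0.05] =1x [-0.08 -0.    0.05] | shift [-82.7 147.4  43.5] =3x [-27.6  49.1  14.5] F [-0.3 -0.   0.1] w 0.995
```

carry_out(
  steps=[
    {"linear":[-28,49,0],"dr":[0,0,0],"grip":0.7},
    {"linear":[-28,49,0],"dr":[0,0,0],"grip":0.7},
    {"linear":[-27,49,20],"dr":[0,0,0],"grip":0.7},
    {"linear":[0,0,23],"dr":[0,0,0],"grip":0.7},
    {"linear":[0,0,0],"dr":[0,0,0],"grip":0.7},
    {"linear":[0,0,0],"dr":[0,0,0],"grip":0.7},
    {"linear":[0,0,0],"dr":[0,0,0],"grip":0.7},
    {"linear":[0,0,0],"dr":[0,0,0],"grip":0.7},
  ],
)

```text
t: 17.08
tcp_pos: [0.6338, -0.1201, 0.1925]
tool_rot: [2.344, 2.089, 0.001]
ft_force: [-0.5, -0.4, -0.5]
width: 0.699
```

Run:
```python
from h import *
snap('w_b1');c=ring('w_b1',(.639,-.07),.034,.022,.015);print(c);plan([*c,.07],-6.6)
```

```text
17.075 [ 0.6338 -0.1201  0.1925]
w_b1 outer 136 [640.88 -70.78  21.08] rms 0.26
w_b1 bore 97 [640.96 -70.76  15.04] rms 0.29
topz 0.0326 px [[327.6 126.9]]
[ 0.64091981 -0.07076648]
t 17.12 tcp [ 0.6337 -0.1202  0.1923] turn [0.07 0.02 0.  ] =1x [0.07 0.02 0.  ] | shift [ 49.9   1.5 122.3] =3x [16.6  0.5 40.8] F [-0.2  0.1 -0.2] w 0.701
```

View pics/w_b1.png

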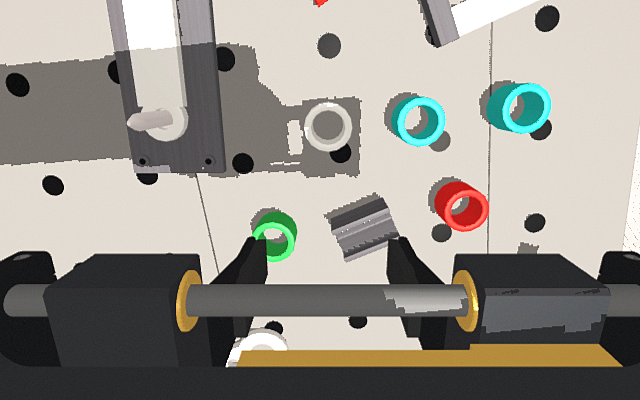

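The wide bush is centred in view at (328,127). Its fitted radii, 21.1 and 15.0 mm, match the specified sizes. I'll descend onto it.

carry_out(
  steps=[
    {"linear":[25,1,20],"dr":[0,0,0],"grip":0.7},
    {"linear":[25,0.5,40],"dr":[0,0,0],"grip":0.7},
    {"linear":[0,0,40],"dr":[0,0,0],"grip":0.7},
    {"linear":[0,0,22],"dr":[0,0,0],"grip":0.7},
    {"linear":[0,0,0],"dr":[0,0,0],"grip":0.7},
    {"linear":[0,0,0],"dr":[0,0,0],"grip":0.7},
    {"linear":[0,0,0],"dr":[0,0,0],"grip":0.7},
  ],
)

```text
t: 18.0
tcp_pos: [0.6417, -0.0708, 0.071]
tool_rot: [2.345, 2.088, 0.003]
ft_force: [-0.7, -0.0, 0.9]
width: 0.702
```

Run:
```python
from h import *
plan([.6409,-.0708,.010],-6.6)
```

```text
t 18.0 tcp [ 0.6417 -0.0708  0.071 ] turn [ 0.14  0.   -0.01] =1x [ 0.14  0.   -0.01] | shift [-0.1 -0.8 61. ] =2x [-0.  -0.4 30.5] F [-0.7 -0.   0.9] w 0.702
```

carry_out(
  steps=[
    {"linear":[0,-0.6,30],"dr":[0,0,0],"grip":0.7},
    {"linear":[0,0,20],"dr":[0,0,0],"grip":0.7},
    {"linear":[0,0,10],"dr":[0,0,0],"grip":0.7},
    {"linear":[0,0,1],"dr":[0,0,0],"grip":0.7},
    {"linear":[0,0,0],"dr":[0,0,0],"grip":0.7},
    {"linear":[0,0,0],"dr":[0,0,0],"grip":0.7},
    {"linear":[0,0,0],"dr":[0,0,0],"grip":0.7},
  ],
)

```text
t: 18.88
tcp_pos: [0.6405, -0.0707, 0.0089]
tool_rot: [2.345, 2.089, 0.001]
ft_force: [0.5, -0.0, -0.1]
width: 0.696
```

carry_out(
  steps=[
    {"linear":[0,0,0],"dr":[0,0,0],"grip":0.4},
    {"linear":[0,0,0],"dr":[0,0,0],"grip":0.2},
    {"linear":[0,0,0],"dr":[0,0,0],"grip":0},
    {"linear":[0,0,0],"dr":[0,0,0],"grip":0},
    {"linear":[0,0,0],"dr":[0,0,0],"grip":0},
  ],
  grip_force=30,
)

```text
t: 19.5
tcp_pos: [0.6403, -0.0707, 0.0084]
tool_rot: [2.346, 2.09, 0.0]
ft_force: [0.2, -0.4, -0.5]
width: 0.491
```

carry_out(
  steps=[
    {"linear":[0,0,-15],"dr":[0,0,0],"grip":0},
    {"linear":[0,0,-40],"dr":[0,0,0],"grip":0},
    {"linear":[0,0,-40],"dr":[0,0,0],"grip":0},
    {"linear":[0,0,-30],"dr":[0,0,0],"grip":0},
    {"linear":[0,0,0],"dr":[0,0,0],"grip":0},
    {"linear":[0,0,0],"dr":[0,0,0],"grip":0},
  ],
)

```text
t: 20.25
tcp_pos: [0.6395, -0.0707, 0.1324]
tool_rot: [-2.345, -2.089, 0.002]
ft_force: [0.2, -0.1, -2.9]
width: 0.488
```

Run:
```python
from h import *
plan([.5102,.0929,.133],-6.6);snap('w_b2')
```

```text
t 20.25 tcp [ 0.6395 -0.0707  0.1324] turn [-0.08  0.01 -0.  ] =1x [-0.08  0.01 -0.  ] | shift [ 147.6 -147.3   -0.6] =3x [ 49.2 -49.1  -0.2] F [ 0.2 -0.1 -2.9] w 0.488
20.25 [ 0.6395 -0.0707  0.1324]
```

View pics/w_b2.png

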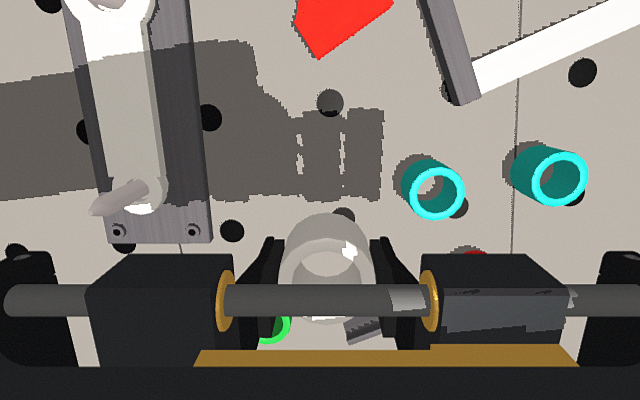

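The bush is held upright at (328,268). I'll carry it over the thick pin.

carry_out(
  steps=[
    {"linear":[37,-37,0],"dr":[0,0,0],"grip":0},
    {"linear":[37,-37,0],"dr":[0,0,0],"grip":0},
    {"linear":[37,-37,0],"dr":[0,0,0],"grip":0},
    {"linear":[36.5,-36.5,0],"dr":[0,0,0],"grip":0},
    {"linear":[0,0,0],"dr":[0,0,0],"grip":0},
    {"linear":[0,0,0],"dr":[0,0,0],"grip":0},
    {"linear":[0,0,0],"dr":[0,0,0],"grip":0},
    {"linear":[0,0,0],"dr":[0,0,0],"grip":0},
  ],
)

```text
t: 21.3
tcp_pos: [0.5109, 0.092, 0.133]
tool_rot: [-2.347, -2.088, 0.001]
ft_force: [0.1, 0.3, -2.5]
width: 0.49
```

Run:
```python
from h import *
plan([.5102,.0929,.1],-6.6)
```

```text
t 21.3 tcp [0.5109 0.092  0.133 ] turn [-0.03  0.01 -0.09] =1x [-0.03  0.01 -0.09] | shift [ 0.8 -0.8 33. ] =1x [ 0.8 -0.8 33. ] F [ 0.1  0.3 -2.5] w 0.49
```

carry_out(
  steps=[
    {"linear":[0.8,-0.8,20],"dr":[0,0,0],"grip":0},
    {"linear":[0,0,12],"dr":[0,0,0],"grip":0},
    {"linear":[0,0,6],"dr":[0,0,0],"grip":0},
    {"linear":[0,0,6],"dr":[0,0,0],"grip":0},
    {"linear":[0,0,6],"dr":[0,0,0],"grip":0},
    {"linear":[0,0,0],"dr":[0,0,0],"grip":0},
    {"linear":[0,0,0],"dr":[0,0,0],"grip":0},
  ],
)

```text
t: 22.18
tcp_pos: [0.5101, 0.0938, 0.0836]
tool_rot: [2.346, 2.09, 0.0]
ft_force: [0.5, 0.3, -2.1]
width: 0.485
```

Run:
```python
from h import *
plan([.5102,.0929,.042],-6.6)
```

```text
t 22.18 tcp [0.5101 0.0938 0.0836] turn [ 0.02 -0.   -0.01] =1x [ 0.02 -0.   -0.01] | shift [-0.9  0.2 41.6] =1x [-0.9  0.2 41.6] F [ 0.5  0.3 -2.1] w 0.485
```

carry_out(
  steps=[
    {"linear":[-0.7,0.2,6],"dr":[0,0,0],"grip":0},
    {"linear":[0,0,8],"dr":[0,0,0],"grip":0},
    {"linear":[0,0,8],"dr":[0,0,0],"grip":0},
    {"linear":[0,0,8],"dr":[0,0,0],"grip":0},
    {"linear":[0,0,6],"dr":[0,0,0],"grip":0},
    {"linear":[0,0,4],"dr":[0,0,0],"grip":0},
    {"linear":[0,0,0],"dr":[0,0,0],"grip":0},
    {"linear":[0,0,0],"dr":[0,0,0],"grip":0},
  ],
)

```text
t: 23.18
tcp_pos: [0.5103, 0.093, 0.0436]
tool_rot: [2.345, 2.09, 0.001]
ft_force: [0.4, 0.3, -3.4]
width: 0.491
```

carry_out(
  steps=[
    {"linear":[0,0,1.5],"dr":[0,0,0],"grip":0},
    {"linear":[0,0,0.5],"dr":[0,0,0],"grip":0},
    {"linear":[0,0,0],"dr":[0,0,0],"grip":0},
    {"linear":[0,0,0],"dr":[0,0,0],"grip":0},
  ],
)

```text
t: 23.68
tcp_pos: [0.5101, 0.093, 0.0414]
tool_rot: [2.346, 2.09, 0.0]
ft_force: [-0.0, 0.0, -2.6]
width: 0.487
```

carry_out(
  steps=[
    {"linear":[0,0,1],"dr":[0,0,0],"grip":0},
    {"linear":[0,0,0],"dr":[0,0,0],"grip":0},
    {"linear":[0,0,0],"dr":[0,0,0],"grip":0},
  ],
)

```text
t: 24.05
tcp_pos: [0.5101, 0.093, 0.0403]
tool_rot: [2.346, 2.09, 0.0]
ft_force: [-0.7, -0.3, -1.7]
width: 0.49
```

carry_out(
  steps=[
    {"linear":[0,0,0],"dr":[0,0,0],"grip":0.6},
    {"linear":[0,0,0],"dr":[0,0,0],"grip":0.7},
    {"linear":[0,0,0],"dr":[0,0,0],"grip":0.7},
    {"linear":[0,0,0],"dr":[0,0,0],"grip":0.7},
    {"linear":[0,0,-30],"dr":[0,0,0],"grip":0.7},
    {"linear":[0,0,-60],"dr":[0,0,0],"grip":0.7},
    {"linear":[0,0,-60],"dr":[0,0,0],"grip":0.7},
    {"linear":[0,0,0],"dr":[0,0,0],"grip":0.7},
  ],
)

```text
t: 25.05
tcp_pos: [0.5125, 0.0937, 0.1953]
tool_rot: [2.342, 2.086, 0.011]
ft_force: [-1.2, 0.3, -0.7]
width: 0.695
```

Run:
```python
from h import *
plan([.638,.139,.19],-6.6)
```

```text
t 25.05 tcp [0.5125 0.0937 0.1953] turn [ 0.47 -0.1  -0.  ] =1x [ 0.47 -0.1  -0.  ] | shift [ 59.4 119.4   5.3] =3x [19.8 39.8  1.8] F [-1.2  0.3 -0.7] w 0.695
```

carry_out(
  steps=[
    {"linear":[20,40,0],"dr":[0,0,0],"grip":0.7},
    {"linear":[20,40,0],"dr":[0,0,0],"grip":0.7},
    {"linear":[20,40,0],"dr":[0,0,0],"grip":0.7},
    {"linear":[0,0,0],"dr":[0,0,0],"grip":0.7},
    {"linear":[0,0,0],"dr":[0,0,0],"grip":0.7},
    {"linear":[0,0,0],"dr":[0,0,0],"grip":0.7},
    {"linear":[0,0,0],"dr":[0,0,0],"grip":0.7},
  ],
)

```text
t: 25.92
tcp_pos: [0.6358, 0.1384, 0.1909]
tool_rot: [2.345, 2.089, 0.0]
ft_force: [0.0, 0.2, 0.1]
width: 0.702
```

Run:
```python
from h import *
snap('w_n1');c=ring('w_n1',(.64,.187),.034,.014,.009);print(c);plan([*c,.07],-6.6)
```

```text
25.925 [0.6358 0.1384 0.1909]
w_n1 outer 87 [641.52 187.95  13.26] rms 0.28
w_n1 bore 59 [641.58 187.98   9.05] rms 0.29
topz 0.0327 px [[326.1 127. ]]
[0.64154971 0.1879647 ]
t 25.98 tcp [0.6359 0.1385 0.1908] turn [ 0.05  0.01 -0.02] =1x [ 0.05  0.01 -0.02] | shift [ 4.980e+01 -1.000e-01  1.208e+02] =3x [16.6 -0.  40.3] F [1.3 0.7 0.1] w 0.701
```

View pics/w_n1.png

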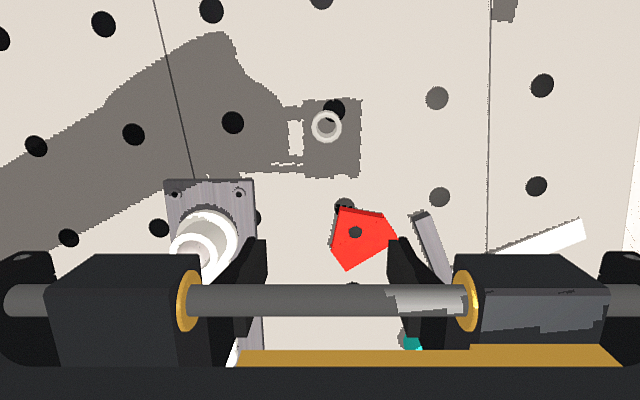

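The narrow bush is at (326,127), its radii match, and nothing stands close to it. I'll descend onto it.

carry_out(
  steps=[
    {"linear":[25,0,20],"dr":[0,0,0],"grip":0.6},
    {"linear":[25,0,40],"dr":[0,0,0],"grip":0.6},
    {"linear":[0,0,40],"dr":[0,0,0],"grip":0.6},
    {"linear":[0,0,21],"dr":[0,0,0],"grip":0.6},
    {"linear":[0,0,0],"dr":[0,0,0],"grip":0.6},
    {"linear":[0,0,0],"dr":[0,0,0],"grip":0.6},
    {"linear":[0,0,0],"dr":[0,0,0],"grip":0.6},
    {"linear":[0,0,0],"dr":[0,0,0],"grip":0.6},
  ],
)

```text
t: 26.98
tcp_pos: [0.6425, 0.1885, 0.0704]
tool_rot: [2.345, 2.089, 0.002]
ft_force: [0.1, 0.4, -0.7]
width: 0.602
```

Run:
```python
from h import *
plan([.64155,.188,.009],-6.6)
```

```text
t 26.98 tcp [0.6425 0.1885 0.0704] turn [ 0.08 -0.02 -0.02] =1x [ 0.08 -0.02 -0.02] | shift [-0.6 -0.8 61.4] =2x [-0.3 -0.4 30.7] F [ 0.1  0.4 -0.7] w 0.602
```

carry_out(
  steps=[
    {"linear":[-0.5,-0.5,30],"dr":[0,0,0],"grip":0.6},
    {"linear":[0,0,20],"dr":[0,0,0],"grip":0.6},
    {"linear":[0,0,11],"dr":[0,0,0],"grip":0.6},
    {"linear":[0,0,0],"dr":[0,0,0],"grip":0.6},
    {"linear":[0,0,0],"dr":[0,0,0],"grip":0.6},
    {"linear":[0,0,0],"dr":[0,0,0],"grip":0.6},
  ],
)

```text
t: 27.72
tcp_pos: [0.6419, 0.1883, 0.0093]
tool_rot: [2.345, 2.089, 0.002]
ft_force: [0.2, -0.3, 0.6]
width: 0.601
```

Run:
```python
from h import *
plan([.64155,.188,.009],-6.6)
```

```text
t 27.73 tcp [0.6419 0.1883 0.0093] turn [ 0.07 -0.03 -0.01] =1x [ 0.07 -0.03 -0.01] | shift [-0.3 -0.3  0.3] =1x [-0.3 -0.3  0.3] F [ 0.2 -0.3  0.6] w 0.601
```

carry_out(
  steps=[
    {"linear":[0,0,0],"dr":[0,0,0],"grip":0.3},
    {"linear":[0,0,0],"dr":[0,0,0],"grip":0.1},
    {"linear":[0,0,0],"dr":[0,0,0],"grip":0},
    {"linear":[0,0,0],"dr":[0,0,0],"grip":0},
    {"linear":[0,0,0],"dr":[0,0,0],"grip":0},
    {"linear":[0,0,0],"dr":[0,0,0],"grip":0},
  ],
  grip_force=25,
)

```text
t: 28.48
tcp_pos: [0.6414, 0.188, 0.0084]
tool_rot: [2.346, 2.09, 0.0]
ft_force: [0.1, -0.2, 0.5]
width: 0.319
```

Run:
```python
from h import *
plan([.4943,-.0459,.133],-6.6)
```

```text
t 28.48 tcp [0.6414 0.188  0.0084] turn [ 0.01  0.   -0.  ] =1x [ 0.01  0.   -0.  ] | shift [-249.3 -119.2 -124.6] =5x [-49.9 -23.8 -24.9] F [ 0.1 -0.2  0.5] w 0.319
```

carry_out(
  steps=[
    {"linear":[0,0,-15],"dr":[0,0,0],"grip":0},
    {"linear":[0,0,-40],"dr":[0,0,0],"grip":0},
    {"linear":[0,0,-40],"dr":[0,0,0],"grip":0},
    {"linear":[0,0,-30],"dr":[0,0,0],"grip":0},
    {"linear":[-50,-24,0],"dr":[0,0,0],"grip":0},
    {"linear":[-50,-24,0],"dr":[0,0,0],"grip":0},
    {"linear":[-50,-24,0],"dr":[0,0,0],"grip":0},
    {"linear":[-50,-24,0],"dr":[0,0,0],"grip":0},
    {"linear":[-49,-23,0],"dr":[0,0,0],"grip":0},
    {"linear":[0,0,0],"dr":[0,0,0],"grip":0},
  ],
)

```text
t: 29.72
tcp_pos: [0.4929, -0.0498, 0.1343]
tool_rot: [2.351, 2.081, -0.002]
ft_force: [1.6, 0.2, -1.6]
width: 0.312
```

carry_out(
  steps=[
    {"linear":[0,0,0],"dr":[0,0,0],"grip":0},
    {"linear":[0,0,0],"dr":[0,0,0],"grip":0},
    {"linear":[0,0,0],"dr":[0,0,0],"grip":0},
  ],
)

```text
t: 30.1
tcp_pos: [0.4948, -0.0446, 0.1333]
tool_rot: [-2.344, -2.092, -0.0]
ft_force: [-0.3, -0.3, -0.5]
width: 0.309
```

Run:
```python
from h import *
plan([.4943,-.0459,.1],-6.6);snap('w_n2')
p,d,C=load('w_n2');X=cloud(C,d);
c=ring('w_n2',(.5102,.0929),.066,.022,.015);print(c)
```

```text
t 30.1 tcp [ 0.4948 -0.0446  0.1333] turn [-0.   -0.02  0.1 ] =1x [-0.   -0.02  0.1 ] | shift [-1.4 -0.4 33.3] =1x [-1.4 -0.4 33.3] F [-0.3 -0.3 -0.5] w 0.309
30.1 [ 0.4948 -0.0446  0.1333]
w_n2 outer 159 [509.86  90.05  19.2 ] rms 3.44
w_n2 bore 4 [514.65  71.88   0.56] rms 0.03
topz 0.0646 px [[325.4  -9.5]]
[0.51225872 0.08096364]
```

View pics/w_n2.png

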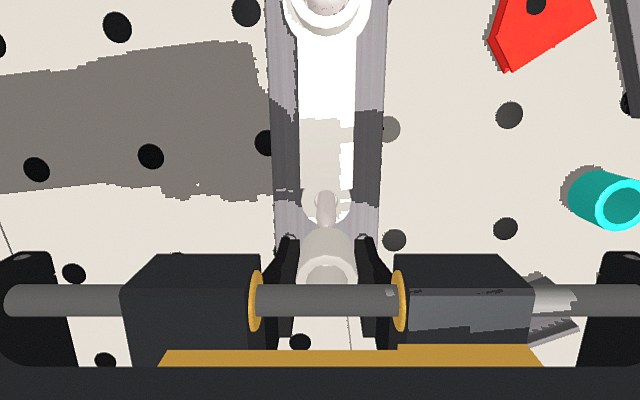

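The wide bush's top reads 64.6 mm, which with the ~1 mm bias matches seated (66). I'll lower the narrow bush onto the slim pin.

carry_out(
  steps=[
    {"linear":[-1.2,-0.3,20],"dr":[0,0,0],"grip":0},
    {"linear":[0,0,11],"dr":[0,0,0],"grip":0},
    {"linear":[0,0,0],"dr":[0,0,0],"grip":0},
    {"linear":[0,0,0],"dr":[0,0,0],"grip":0},
    {"linear":[0,0,0],"dr":[0,0,0],"grip":0},
  ],
)

```text
t: 30.78
tcp_pos: [0.4945, -0.0468, 0.1029]
tool_rot: [2.345, 2.089, 0.001]
ft_force: [-0.4, -0.4, -0.4]
width: 0.314
```

Run:
```python
from h import *
plan([.4943,-.0459,.042],-6.6)
```

```text
t 30.77 tcp [ 0.4945 -0.0468  0.1029] turn [0.06 0.01 0.  ] =1x [0.06 0.01 0.  ] | shift [ 0.8 -0.3 60.9] =2x [ 0.4 -0.1 30.5] F [-0.4 -0.4 -0.4] w 0.314
```

carry_out(
  steps=[
    {"linear":[0.7,-0.2,7],"dr":[0,0,0],"grip":0},
    {"linear":[0,0,6],"dr":[0,0,0],"grip":0},
    {"linear":[0,0,6],"dr":[0,0,0],"grip":0},
    {"linear":[0,0,0],"dr":[0,0,0],"grip":0},
    {"linear":[0,0,0],"dr":[0,0,0],"grip":0},
  ],
)

```text
t: 31.4
tcp_pos: [0.494, -0.0461, 0.0834]
tool_rot: [2.346, 2.09, 0.0]
ft_force: [0.3, -0.5, -1.3]
width: 0.315
```

Run:
```python
from h import *
plan([.4943,-.0459,.042],-6.6)
```

```text
t 31.4 tcp [ 0.494  -0.0461  0.0834] turn [ 0.  0. -0.] =1x [ 0.  0. -0.] | shift [ 0.2  0.3 41.4] =1x [ 0.2  0.3 41.4] F [ 0.3 -0.5 -1.3] w 0.315
```

carry_out(
  steps=[
    {"linear":[0.2,0.2,8],"dr":[0,0,0],"grip":0},
    {"linear":[0,0,8],"dr":[0,0,0],"grip":0},
    {"linear":[0,0,8],"dr":[0,0,0],"grip":0},
    {"linear":[0,0,8],"dr":[0,0,0],"grip":0},
    {"linear":[0,0,6],"dr":[0,0,0],"grip":0},
    {"linear":[0,0,3],"dr":[0,0,0],"grip":0},
    {"linear":[0,0,1.5],"dr":[0,0,0],"grip":0},
    {"linear":[0,0,0],"dr":[0,0,0],"grip":0},
    {"linear":[0,0,0],"dr":[0,0,0],"grip":0},
    {"linear":[0,0,0],"dr":[0,0,0],"grip":0},
  ],
)

```text
t: 32.65
tcp_pos: [0.4943, -0.0459, 0.041]
tool_rot: [2.345, 2.09, 0.0]
ft_force: [-1.0, 0.0, -2.0]
width: 0.318
```

carry_out(
  steps=[
    {"linear":[0,0,0.5],"dr":[0,0,0],"grip":0},
    {"linear":[0,0,0],"dr":[0,0,0],"grip":0.45},
    {"linear":[0,0,0],"dr":[0,0,0],"grip":0.6},
    {"linear":[0,0,0],"dr":[0,0,0],"grip":0.6},
    {"linear":[0,0,-30],"dr":[0,0,0],"grip":0.6},
    {"linear":[0,0,-60],"dr":[0,0,0],"grip":0.6},
    {"linear":[-10,0,-60],"dr":[0,0,0],"grip":1},
    {"linear":[-20,0,-45],"dr":[0,0,0],"grip":1},
    {"linear":[0,0,0],"dr":[0,0,0],"grip":1},
    {"linear":[0,0,0],"dr":[0,0,0],"grip":1},
  ],
)

```text
t: 33.9
tcp_pos: [0.4905, -0.0754, 0.2347]
tool_rot: [-2.345, -2.09, 0.001]
ft_force: [0.1, 0.4, -0.8]
width: 0.953
```

carry_out(
  steps=[
    {"linear":[0,0,0],"dr":[0,0,0],"grip":1},
    {"linear":[0,0,0],"dr":[0,0,0],"grip":1},
  ],
)

```text
t: 34.15
tcp_pos: [0.4904, -0.0753, 0.2344]
tool_rot: [-2.344, -2.09, 0.001]
ft_force: [-0.4, 0.3, -0.4]
width: 0.994
```

Run:
```python
from h import *
snap('w_f3')
p,d,C=load('w_f3');X=cloud(C,d);z=X[:,:,2]
for n,c,ro in(('thick',(.5102,.0929),.021),('slim',(.4943,-.0459),.013)):
    r=np.hypot(X[:,:,0]-c[0],X[:,:,1]-c[1]);m=(r<ro+.008)&(z>.058)&(z<.07)&(r>ro*.72)
    P=X[m];print(n,m.sum(),'z',np.percentile(P[:,2],[5,50,95]).round(4),'bbox mid',((P.min(0)+P.max(0))/2).round(4),np.ptp(P,axis=0).round(4))
plan([.4145,-.357,.22],-76)
```

```text
34.15 [ 0.4904 -0.0753  0.2344]
thick 292 z [0.0605 0.0644 0.066 ] bbox mid [0.5083 0.0751 0.0626] [0.0319 0.0093 0.0088]
slim 368 z [0.0628 0.0647 0.0659] bbox mid [ 0.4942 -0.046   0.0628] [0.027  0.0275 0.0082]
t 34.2 tcp [ 0.4905 -0.0753  0.2346] turn [-7.000e-02  4.000e-02  6.943e+01] =7x [-0.01  0.01  9.92] | shift [-141.8  254.9   14.6] =6x [-23.6  42.5   2.4] F [-1.5  0.  -0.9] w 0.997
```

View pics/w_f3.png

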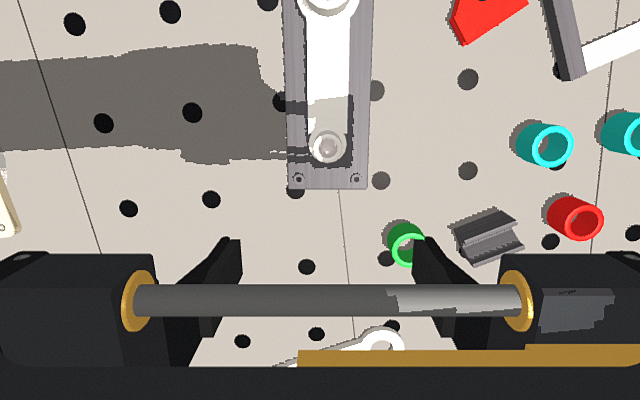

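Both bushes are at the seated height, with the slim one centred at (327,148). The drilled arm is next.

carry_out(
  steps=[
    {"linear":[0,0,0],"dr":[0,0,9.9],"grip":1},
    {"linear":[0,0,0],"dr":[0,0,9.9],"grip":1},
    {"linear":[0,0,0],"dr":[0,0,9.9],"grip":1},
    {"linear":[0,0,0],"dr":[0,0,9.9],"grip":1},
    {"linear":[0,0,0],"dr":[0,0,9.9],"grip":1},
    {"linear":[0,0,0],"dr":[0,0,9.9],"grip":1},
    {"linear":[0,0,0],"dr":[0,0,10],"grip":1},
    {"linear":[-24,43,0],"dr":[0,0,0],"grip":1},
    {"linear":[-24,43,0],"dr":[0,0,0],"grip":1},
    {"linear":[-24,43,0],"dr":[0,0,0],"grip":1},
  ],
)

```text
t: 35.45
tcp_pos: [0.4515, -0.2195, 0.2351]
tool_rot: [-3.118, -0.384, 0.0]
ft_force: [0.9, -0.1, 0.6]
width: 1.0
```

carry_out(
  steps=[
    {"linear":[-24,43,5],"dr":[0,0,0],"grip":1},
    {"linear":[-23,42,5],"dr":[0,0,0],"grip":1},
    {"linear":[-23,41,5],"dr":[0,0,0],"grip":1},
    {"linear":[0,0,0],"dr":[0,0,0],"grip":1},
    {"linear":[0,0,0],"dr":[0,0,0],"grip":1},
    {"linear":[0,0,0],"dr":[0,0,0],"grip":1},
    {"linear":[0,0,0],"dr":[0,0,0],"grip":1},
    {"linear":[0,0,0],"dr":[0,0,0],"grip":1},
  ],
)

```text
t: 36.45
tcp_pos: [0.4149, -0.357, 0.2205]
tool_rot: [3.118, 0.384, 0.0]
ft_force: [-0.5, -0.8, 0.5]
width: 0.998
```

Run:
```python
from h import *
snap('w_dr2')
q=armfit('w_dr2',(.463,-.345,np.radians(-166)))
u=np.array([np.cos(q[2]),np.sin(q[2])]);g=q[:2]-.01*u
p,d,C=load('w_dr2')
for s in(-1,1):print(proj(C,[[*(q[:2]+.07*s*u),.01]]).round(1))
print('grasp',g.round(4)); plan([*g,.015],np.degrees(q[2])+90)
```

```text
36.45 [ 0.4149 -0.357   0.2205]
w_dr2 x,y [ 0.4663 -0.3439] yaw -165.52 off -0.0008 rms 0.00048 n 418 L [ 0.5341 -0.3263] S [ 0.3985 -0.3614] topz 0.0088
[[325.4  46.1]]
[[326.5 185.1]]
grasp [ 0.476  -0.3414]
t 36.5 tcp [ 0.4148 -0.3572  0.2205] turn [ 0.01 -0.   -0.45] =1x [ 0.01 -0.   -0.45] | shift [ 63.2  -0.  205.5] =5x [12.6 -0.  41.1] F [ 0.2  0.1 -0.3] w 1.001
```

View pics/w_dr2.png

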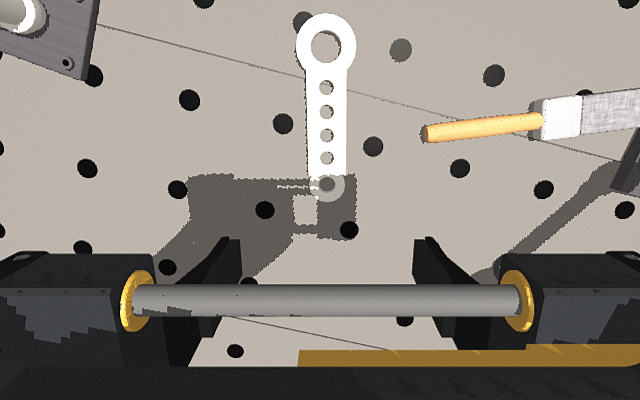

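The fit puts the bores at (325,46) and (326,185), which matches the picture. I'll descend on the web.

carry_out(
  steps=[
    {"linear":[16,0,42],"dr":[0,0,-0.4],"grip":1},
    {"linear":[16,0,42],"dr":[0,0,0],"grip":1},
    {"linear":[16,0,42],"dr":[0,0,0],"grip":1},
    {"linear":[15,0,42],"dr":[0,0,0],"grip":1},
    {"linear":[0,0,25],"dr":[0,0,0],"grip":1},
    {"linear":[0,0,12],"dr":[0,0,0],"grip":1},
    {"linear":[0,0,0],"dr":[0,0,0],"grip":1},
    {"linear":[0,0,0],"dr":[0,0,0],"grip":1},
    {"linear":[0,0,0],"dr":[0,0,0],"grip":1},
  ],
)

```text
t: 37.62
tcp_pos: [0.4763, -0.3425, 0.0166]
tool_rot: [3.115, 0.393, 0.002]
ft_force: [0.4, 0.5, 1.2]
width: 1.002
```

Run:
```python
from h import *
plan([.476,-.3414,.002],-75.52)
```

```text
t 37.62 tcp [ 0.4763 -0.3425  0.0166] turn [ 0.09 -0.07 -0.1 ] =1x [ 0.09 -0.07 -0.1 ] | shift [ 0.  -1.1 14.6] =1x [ 0.  -1.1 14.6] F [0.4 0.5 1.2] w 1.002
```

carry_out(
  steps=[
    {"linear":[0,-0.8,10],"dr":[0,0,0],"grip":1},
    {"linear":[0,0,4.5],"dr":[0,0,0],"grip":1},
    {"linear":[0,0,0],"dr":[0,0,0],"grip":1},
    {"linear":[0,0,0],"dr":[0,0,0],"grip":1},
    {"linear":[0,0,0],"dr":[0,0,0],"grip":1},
  ],
)

```text
t: 38.25
tcp_pos: [0.4754, -0.3411, 0.0006]
tool_rot: [-3.117, -0.394, 0.0]
ft_force: [-0.2, 0.0, -0.3]
width: 1.0
```

Run:
```python
from h import *
plan([.476,-.3414,.002],-75.52)
```

```text
t 38.25 tcp [ 0.4754 -0.3411  0.0006] turn [-0.01  0.01 -0.08] =1x [-0.01  0.01 -0.08] | shift [ 0.5  0.4 -1.4] =1x [ 0.5  0.4 -1.4] F [-0.2  0.  -0.3] w 1.0
```

carry_out(
  steps=[
    {"linear":[0.5,0.4,-1.5],"dr":[0,0,0],"grip":0.5},
    {"linear":[0,0,0],"dr":[0,0,0],"grip":0.3},
    {"linear":[0,0,0],"dr":[0,0,0],"grip":0},
    {"linear":[0,0,0],"dr":[0,0,0],"grip":0},
    {"linear":[0,0,0],"dr":[0,0,0],"grip":0},
    {"linear":[0,0,0],"dr":[0,0,0],"grip":0},
    {"linear":[0,0,0],"dr":[0,0,0],"grip":0},
  ],
  grip_force=55,
)

```text
t: 39.12
tcp_pos: [0.476, -0.3414, 0.0024]
tool_rot: [3.117, 0.394, 0.0]
ft_force: [-0.1, 0.4, -0.1]
width: 0.451
```

carry_out(
  steps=[
    {"linear":[0,0,-10],"dr":[0,0,0],"grip":0},
    {"linear":[0,0,-30],"dr":[0,0,0],"grip":0},
    {"linear":[0,0,-40],"dr":[0,0,0],"grip":0},
    {"linear":[0,0,-40],"dr":[0,0,0],"grip":0},
    {"linear":[0,0,-20],"dr":[0,0,0],"grip":0},
    {"linear":[0,0,0],"dr":[0,0,0],"grip":0},
    {"linear":[0,0,0],"dr":[0,0,0],"grip":0},
    {"linear":[0,0,0],"dr":[0,0,0],"grip":0},
  ],
)

```text
t: 40.12
tcp_pos: [0.4754, -0.3409, 0.1409]
tool_rot: [-3.115, -0.394, 0.003]
ft_force: [0.3, 1.1, -4.1]
width: 0.45
```

Run:
```python
from h import *
snap('w_d3');held('w_d3');plan([.5034,.0334,.142],-6.6)
```

```text
40.125 [ 0.4754 -0.3409  0.1409]
top plane tool z mm -6.423372954736564 tilt deg [-0.01  0.02]
outer 268 centre mm [59.41  0.16] rms 0.66
   free r [60.36  0.16 29.16]
bore 186 centre mm [60.9   0.16] rms 0.69
   free r [60.96  0.16 14.32]
t 40.17 tcp [ 0.4755 -0.341   0.1411] turn [-1.2e-01  2.0e-02 -6.9e+01] =7x [-0.02  0.   -9.86] | shift [375.1 -15.3  -0.9] =8x [46.9 -1.9 -0.1] F [ 0.2 -0.6 -4.3] w 0.453
```

carry_out(
  steps=[
    {"linear":[0,0,0],"dr":[0,0,-9.9],"grip":0},
    {"linear":[0,0,0],"dr":[0,0,-9.9],"grip":0},
    {"linear":[0,0,0],"dr":[0,0,-9.9],"grip":0},
    {"linear":[0,0,0],"dr":[0,0,-9.9],"grip":0},
    {"linear":[0,0,0],"dr":[0,0,-9.8],"grip":0},
    {"linear":[0,0,0],"dr":[0,0,-9.8],"grip":0},
    {"linear":[0,0,0],"dr":[0,0,-9.8],"grip":0},
    {"linear":[30,-1,0],"dr":[0,0,0],"grip":0},
    {"linear":[43,-2,0],"dr":[0,0,0],"grip":0},
    {"linear":[43,-2,0],"dr":[0,0,0],"grip":0},
  ],
)

```text
t: 41.42
tcp_pos: [0.4841, -0.2243, 0.1417]
tool_rot: [-2.346, -2.089, 0.0]
ft_force: [0.8, 0.2, -4.7]
width: 0.452
```

carry_out(
  steps=[
    {"linear":[43,-2,0],"dr":[0,0,0],"grip":0},
    {"linear":[43,-2,0],"dr":[0,0,0],"grip":0},
    {"linear":[43,-2,0],"dr":[0,0,0],"grip":0},
    {"linear":[43,-2,0],"dr":[0,0,0],"grip":0},
    {"linear":[43,-2,0],"dr":[0,0,0],"grip":0},
    {"linear":[43,-0.3,0],"dr":[0,0,0],"grip":0},
    {"linear":[0,0,0],"dr":[0,0,0],"grip":0},
    {"linear":[0,0,0],"dr":[0,0,0],"grip":0},
    {"linear":[0,0,0],"dr":[0,0,0],"grip":0},
    {"linear":[0,0,0],"dr":[0,0,0],"grip":0},
  ],
)

```text
t: 42.68
tcp_pos: [0.5038, 0.0309, 0.1422]
tool_rot: [2.347, 2.088, -0.0]
ft_force: [0.5, -0.3, -3.4]
width: 0.455
```

Run:
```python
from h import *
plan([.5033,.0327,.11],-6.6);snap('w_d4');held('w_d4')
p,d,C=load('w_d4');X=cloud(C,d);s=np.zeros((400,640),bool);s[95:185,290:366]=1
z=X[:,:,2];m=s&(z>.02)&(z<.1)
for lo,hi in((.083,.0895),(.078,.083)):
    k=m&(z>lo)&(z<hi);P=X[k];print(lo,k.sum(),P.mean(0).round(4),((P.min(0)+P.max(0))/2).round(4))
```

```text
t 42.67 tcp [0.5038 0.0309 0.1422] turn [-0.01  0.02 -0.09] =1x [-0.01  0.02 -0.09] | shift [ 1.7 -0.7 32.2] =1x [ 1.7 -0.7 32.2] F [ 0.5 -0.3 -3.4] w 0.455
42.675 [0.5038 0.0309 0.1422]
top plane tool z mm -6.45108773889165 tilt deg [-0.11  0.03]
outer 265 centre mm [58.83  0.2 ] rms 0.65
   free r [59.78  0.19 29.16]
bore 186 centre mm [60.33  0.21] rms 0.69
   free r [60.38  0.21 14.32]
0.083 407 [0.5105 0.093  0.0856] [0.5101 0.0929 0.0857]
0.078 379 [0.5103 0.094  0.0804] [0.5103 0.093  0.0805]
```

View pics/w_d4.png

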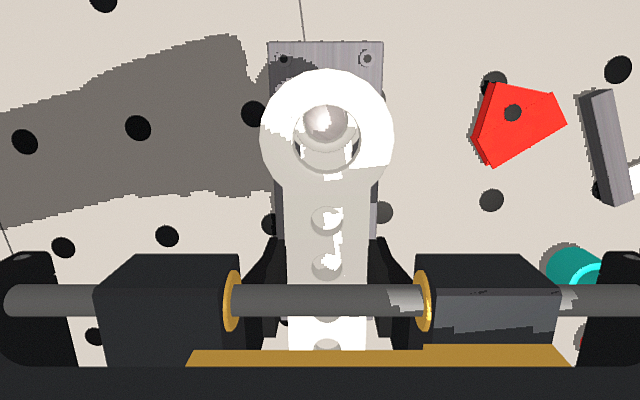

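The arm is held level, and the thick pin's nose sits inside the large bore at (324,125). I'll trim the position by 2 mm and lower.

carry_out(
  steps=[
    {"linear":[2,-0.6,20],"dr":[0,0,0],"grip":0},
    {"linear":[0,0,12],"dr":[0,0,0],"grip":0},
    {"linear":[0,0,0],"dr":[0,0,0],"grip":0},
    {"linear":[0,0,0],"dr":[0,0,0],"grip":0},
    {"linear":[0,0,0],"dr":[0,0,0],"grip":0},
  ],
)

```text
t: 43.35
tcp_pos: [0.5039, 0.0339, 0.1109]
tool_rot: [2.345, 2.089, 0.001]
ft_force: [-0.3, -0.6, -3.4]
width: 0.451
```

Run:
```python
from h import *
plan([.5033,.033,.07],-6.6)
```

```text
t 43.35 tcp [0.5039 0.0339 0.1109] turn [ 0.06 -0.   -0.01] =1x [ 0.06 -0.   -0.01] | shift [-1.  -0.5 40.9] =1x [-1.  -0.5 40.9] F [-0.3 -0.6 -3.4] w 0.451
```

carry_out(
  steps=[
    {"linear":[-0.7,-0.3,10],"dr":[0,0,0],"grip":0},
    {"linear":[0,0,6],"dr":[0,0,0],"grip":0},
    {"linear":[0,0,0],"dr":[0,0,0],"grip":0},
    {"linear":[0,0,0],"dr":[0,0,0],"grip":0},
    {"linear":[0,0,0],"dr":[0,0,0],"grip":0},
  ],
)

```text
t: 43.98
tcp_pos: [0.5033, 0.0333, 0.0946]
tool_rot: [2.345, 2.09, 0.0]
ft_force: [-0.7, 0.0, -3.6]
width: 0.448
```

Run:
```python
from h import *
plan([.5033,.033,.07],-6.6)
```

```text
t 43.98 tcp [0.5033 0.0333 0.0946] turn [ 0.03  0.   -0.  ] =1x [ 0.03  0.   -0.  ] | shift [-0.3  0.  24.6] =1x [-0.3  0.  24.6] F [-0.7  0.  -3.6] w 0.448
```

carry_out(
  steps=[
    {"linear":[-0.2,0,6],"dr":[0,0,0],"grip":0},
    {"linear":[0,0,6],"dr":[0,0,0],"grip":0},
    {"linear":[0,0,6],"dr":[0,0,0],"grip":0},
    {"linear":[0,0,4],"dr":[0,0,0],"grip":0},
    {"linear":[0,0,2],"dr":[0,0,0],"grip":0},
    {"linear":[0,0,0],"dr":[0,0,0],"grip":0},
    {"linear":[0,0,0],"dr":[0,0,0],"grip":0},
  ],
)

```text
t: 44.85
tcp_pos: [0.5033, 0.0331, 0.0705]
tool_rot: [2.345, 2.09, 0.0]
ft_force: [0.4, 0.5, -4.3]
width: 0.447
```

carry_out(
  steps=[
    {"linear":[0,0,1],"dr":[0,0,0],"grip":0},
    {"linear":[0,0,0.5],"dr":[0,0,0],"grip":0},
    {"linear":[0,0,0],"dr":[0,0,0],"grip":0},
    {"linear":[0,0,0],"dr":[0,0,0],"grip":0},
  ],
)

```text
t: 45.35
tcp_pos: [0.5031, 0.0331, 0.0689]
tool_rot: [2.346, 2.09, 0.0]
ft_force: [0.0, -0.1, -3.3]
width: 0.451
```

carry_out(
  steps=[
    {"linear":[0,0,0.7],"dr":[0,0,0],"grip":0},
    {"linear":[0,0,0],"dr":[0,0,0],"grip":0},
    {"linear":[0,0,0],"dr":[0,0,0],"grip":0.6},
    {"linear":[0,0,0],"dr":[0,0,0],"grip":0.8},
    {"linear":[0,0,0],"dr":[0,0,0],"grip":0.8},
    {"linear":[0,0,0],"dr":[0,0,0],"grip":0.8},
    {"linear":[0,0,-40],"dr":[0,0,0],"grip":0.9},
    {"linear":[0,0,-50],"dr":[0,0,0],"grip":1},
    {"linear":[-30,0,-50],"dr":[0,0,0],"grip":1},
    {"linear":[-30,0,-40],"dr":[0,0,0],"grip":1},
  ],
)

```text
t: 46.6
tcp_pos: [0.4963, -0.027, 0.2504]
tool_rot: [2.344, 2.09, 0.002]
ft_force: [1.0, -0.5, -0.2]
width: 0.993
```

carry_out(
  steps=[
    {"linear":[0,0,0],"dr":[0,0,0],"grip":1},
    {"linear":[0,0,0],"dr":[0,0,0],"grip":1},
    {"linear":[0,0,0],"dr":[0,0,0],"grip":1},
    {"linear":[0,0,0],"dr":[0,0,0],"grip":1},
  ],
)

```text
t: 47.1
tcp_pos: [0.4959, -0.0258, 0.2473]
tool_rot: [-2.344, -2.09, 0.001]
ft_force: [0.7, -0.1, -0.4]
width: 0.999
```

Run:
```python
from h import *
snap('w_end');p,d,C=load('w_end');X=cloud(C,d);z=X[:,:,2]
c=np.array([.50225,.0235]);a=np.radians(-96.6);u=np.array([np.cos(a),np.sin(a)]);D=X[:,:,:2]-c;x=D@u;y=D@[-u[1],u[0]]
m=(abs(x)<.095)&(abs(y)<.032)&(z>.06)&(z<.0795);P=X[m];
A=np.c_[x[m],y[m],np.ones(m.sum())];k=abs(P[:,2]-.075)<.003;co=np.linalg.lstsq(A[k],P[k,2],rcond=None)[0]
print(k.sum(),'top z',co[2].round(4),'tilt rad',co[:2].round(4),'x range',x[m][k].min().round(4),x[m][k].max().round(4),'y at large',y[m][k&(x[m]<-.05)].min().round(4),y[m][k&(x[m]<-.05)].max().round(4),'small',y[m][k&(x[m]>.055)].min().round(4),y[m][k&(x[m]>.055)].max().round(4))
s,_=bot.camera('scene');cv2.imwrite('pics/s_end.png',cv2.resize(s[130:270,280:480,::-1],(800,560)))
print(bot.observe()['ft_force'].round(1),bot.observe()['width'])
```

```text
47.1 [ 0.4959 -0.0258  0.2473]
7755 top z 0.0748 tilt rad [-0.0007 -0.0007] x range -0.095 0.0899 y at large -0.0295 0.0295 small -0.0198 0.0197
[ 0.2 -0.6 -0.8] 0.9977263642634816
```

View pics/w_end.png

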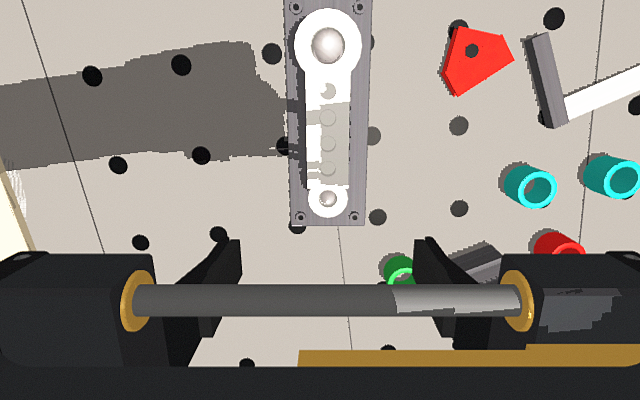

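View pics/s_end.png

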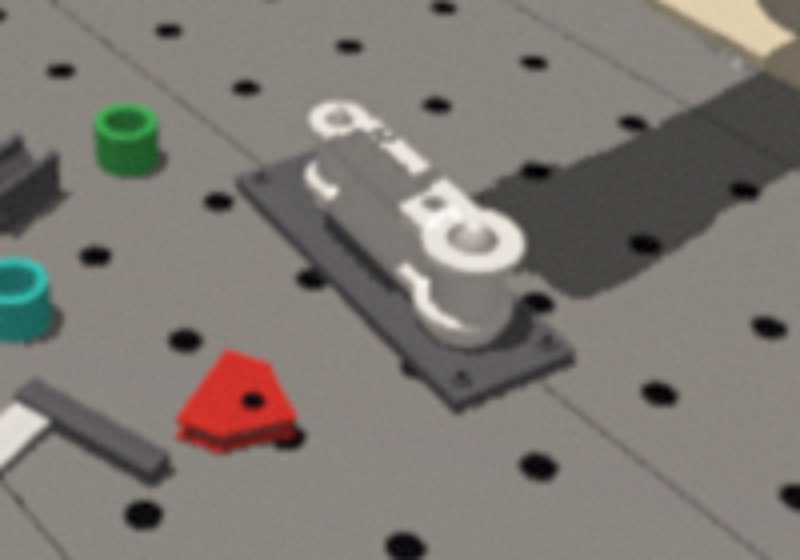

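The wrist view shows the drilled arm on both pins, with its large eye at (328,45) and small eye at (328,198). Its top reads 74.8 mm (76 mm expected, less the ~1 mm bias) and it is level to 0.001 rad. The scene view shows the complete sandwich and the magnet lying next to it. The robot is clear of everything, so I'm handing in.

```bash
python3 -c "
from bench import bot
print(bot.job_done())"
```

```text
the job is handed in; nothing more can be done
None
```

The lever arm is loaded on the fixture and handed in at about 47 s of the 122 s allowed. The order was plain arm, wide bush on the thick pin, narrow bush on the slim pin, then the drilled arm on top. `job_done` gave no verdict, so the checks below are my own.

- **Heights:** the plain arm's top read about 31 mm (32 expected), both bush tops about 64.5 mm (66 expected), and the drilled arm's top 74.8 mm (76 expected). The camera's depth reads about 1 mm low on bare table and plate, which accounts for most of the shortfall. All are within the 3 mm limit.
- **Fit and level:** the drilled arm is tilted by less than 0.001 rad, and its outline is centred on the pin axis to within about 1 mm, large eye on the thick pin. I measured the narrow bush centred on its pin. The wide bush I confirmed only by its height and by eye, because it was partly outside the view when I measured.
- **Disagreements:** one table patch read +5 mm in one view. I took it to be something other than bare table and did not follow it up. The top camera and wrist camera differed by about 3–5 mm on the wide bush's position, and I used the close-up wrist view.
- **Robot and surroundings:** the gripper is open and well above the work with no contact force. The only contact forces I saw were about 11 N, when the plain arm touched down. I did not touch the magnet or the V-block.

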